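Hang the tip bins and lock the rack

ROBOT

A 6-joint arm with a two-finger parallel gripper is mounted at the origin on the work surface. World frame = base frame: x ahead of the robot, y to its left, z up, the work surface at z = 0. Lengths are in m, angles in rad, forces in N, time in s.
With the tool pointing down it reaches from about 0.425 to 0.95 m from the base axis. Payload 3.5 kg.
Tool frame: the origin (TCP) lies at the very end of the fingers, on their centre line; the grasp point (between the pads) lies 19 mm behind it; z points along the fingers, y is the line along which they close (so a half turn about z gives the same grasp; the last joint's range is limited). The gripper opens to 85 mm and grips with 20 to 120 N. Pads are 22 mm wide; open, the fingers measure 114 mm over their backs; the gripper's body (76 mm by 85 mm) begins 54 mm behind the grasp point. The pads swing forward as they close: fully open they stand 13 mm farther back than shut.
Start: joints at [-1.408, 0.286, 1.577, -0, 1.279, -0.15], TCP at [0.208, -0.642, 0.202] pointing down, gripper open.
Joint ranges: [-2.77, 2.77], [-0.9, 2.22], [0.21, 2.48], [-1.53, 4.67], [0.24, 2.81], [-2.84, 2.84]. Speed limits (rad/s): [2.79, 2.79, 3.14, 3.14, 3.14, 3.14].

INTERFACE

Orientations are given as a unit quaternion [x, y, z, w].
In Python, from plant import get_state, read_camera, sign_off, recognise gives the robot as it stands.
- The arm moves only by the tool arm_command, never from a script. Its argument "steps" is a list of rows, each an object with "translation": the shift along the tool's x, y, z scaled (see below), a list of three; "twist": the turn, a rotation vector about the tool's x, y, z scaled (see below), a list of three; "fingers": the opening, from -1 (shut) to 1 (fully open). In form: [{"translation": [x, y, z], "twist": [rx, ry, rz], "fingers": fingers}, ...]. A call has 1 to 5 rows; each row is the pose to reach, as a shift and turn from the pose commanded when the call began, along the tool's axes at that moment; what a row does not reach only later rows make up. The controller multiplies each number of a shift by 75 cm and each number of a turn by 60 degrees. A row lasts 1/8 s, in which the tool goes at most 62.5 mm and 10.7 degrees, less where a joint would pass 70% of its speed; a pose out of reach is approached as far as the arm can. A call with a number of a shift or a turn outside -1 to 1 is refused whole. A call with a gripper value outside its range is refused whole. The fingers move at their own pace and stop on an object; "grip_force" is the grip in N (left out, the last holds). Time passes only in rows, so rows that repeat a pose let the fingers close. It gives the time, the measured TCP pose, the force, the opening and the grip force at its end, in the units of the state.
- get_state(): the state, without advancing time (a new reading comes with each control period).
- read_camera(name): name is "scene" or "top" or "wrist"; returns a dict with "pixels" (384x512x3 uint8, red, green, blue), "K" (3x3 intrinsics, pixels), "R" (3x3) and "t" (3): a world point X has camera coordinates R X + t; the wrist camera has in their place "T_tool_cam" (4x4, takes a point from camera to tool coordinates, whose origin is the TCP and whose axes are the flange's). Camera axes: x right, y down, z forward; pixel columns grow to the right and rows downward; lengths in m; the calibration is good to about 2 mm. The wrist camera is an equidistant fisheye: a pixel r from the principal point sees the ray r / f radians off the axis. A picture is of the moment at which its call begins: read the wrist's pose just before it. There is no depth.
- sign_off(): hands the job in; it is judged then, once.
Trained networks look in a picture, given as the dict that the camera call returned (one of the last four; its "shot" number tells which), for a name from the list of things; names that differ only in an ending like _2 or _b are one class to them, and where a whole thing is asked for, a point or a joint stands for the part that bears it (a point fixed in the world has none). Each returns a list of dicts, best first, with "conf" (0 to 1); they miss things now and then, are a little off and sometimes report something else, mostly with a low value. They report only what shows in the picture. A call takes as long as a camera call. They do not tell look-alikes from the thing itself.
- recognise(picture, query): "point" ([row, column] in pixels, amid what is visible of it).
The state is a dict: "time": time; "qpos": joint angles; "dq": joint speeds; "joint_efforts": joint torques, N m; "eef_pos": TCP position; "tcp_rot": TCP orientation; "contact_force": force on the tool from outside, world axes, zero at the start; "wrist_torque": the same for the moment, N m; "opening": opening from 0.0 (shut) to 1.0 (fully open); "finger_force": force on a finger pad.
Only numpy, scipy, OpenCV 4.12 (cv2) and the standard library are available. Lean on these libraries where they do the work, as an engineer would, in place of code of your own. Each camera call takes 0.05 s, during which the arm holds its last target. There are 200 camera calls.

TASK

Lift every tip bin off the free-spinning turntable and hang it in the slotted rack over the floor plate of its own colour, both trunnion pins fully home in their slots and the bin hanging upright. Only when all the bins hang there, screw both orange clamp knobs of the rack fully tight; one has a left-hand thread and nothing shows which, so try which way gives. Leave the screwdriver, mug and jar where they are.

Things in the scene. Friction and masses are not known exactly. Their poses are not given: they have to be found in the camera images.
- turntable: Round grey turntable, a disc 300 mm across on a fixed foot; its top is 30 mm above the bench. The disc spins freely at a touch. Origin: on the disc's axis, at bench level.
- rack: Fixed aluminium rack. Two upright cheeks 300 mm long (x), 12 mm thick, 103 mm high, centred at y +-65 mm. Each has four open-topped slots (at x -120, -40, 40, 120 mm) facing those of the other in pairs: 15 mm wide, floor 75 mm above the bench, the top 10 mm flared at 45 degrees to 35 mm. Origin: centre of the footprint, at bench level.
- bin_yellow: Loose yellow tip bin, starts on the turntable or is absent: 50 mm wide (its x), 110 mm long (y), 60 mm high, 0.2 to 0.4 kg; screwdrivers fixed inside, below the rim. From each end a round pin 10 mm thick sticks out 18 mm (146 mm overall), its axis 48 mm above the underside. Either way round is right. Origin: centre of the underside, z up.
- axle_yellow (a point): Middle of the pin axis of the yellow bin: 48 mm above its underside, 12 mm below its rim; pins lie along y.
- seat_yellow (a point): Seat of the yellow bin, marked by the fixed yellow floor plate (74 x 116 mm, 4 mm thick) on the bench between the rack's cheeks: this point is 80 mm above the bench over the plate's centre, where the middle of the bin's pin axis is when both pins rest on the slot floors. y along the pins, x across the slots.
- bin_red: Loose red tip bin, starts on the turntable or is absent: 50 mm wide (its x), 110 mm long (y), 60 mm high, 0.2 to 0.4 kg; screwdrivers fixed inside, below the rim. From each end a round pin 10 mm thick sticks out 18 mm (146 mm overall), its axis 48 mm above the underside. Either way round is right. Origin: centre of the underside, z up.
- axle_red (a point): Middle of the pin axis of the red bin: 48 mm above its underside, 12 mm below its rim; pins lie along y.
- seat_red (a point): Seat of the red bin, marked by the fixed red floor plate (74 x 116 mm, 4 mm thick) on the bench between the rack's cheeks: this point is 80 mm above the bench over the plate's centre, where the middle of the bin's pin axis is when both pins rest on the slot floors. y along the pins, x across the slots.
- bin_blue: Loose blue tip bin, starts on the turntable or is absent: 50 mm wide (its x), 110 mm long (y), 60 mm high, 0.2 to 0.4 kg; screwdrivers fixed inside, below the rim. From each end a round pin 10 mm thick sticks out 18 mm (146 mm overall), its axis 48 mm above the underside. Either way round is right. Origin: centre of the underside, z up.
- axle_blue (a point): Middle of the pin axis of the blue bin: 48 mm above its underside, 12 mm below its rim; pins lie along y.
- seat_blue (a point): Seat of the blue bin, marked by the fixed blue floor plate (74 x 116 mm, 4 mm thick) on the bench between the rack's cheeks: this point is 80 mm above the bench over the plate's centre, where the middle of the bin's pin axis is when both pins rest on the slot floors. y along the pins, x across the slots.
- bin_green: Loose green tip bin, starts on the turntable or is absent: 50 mm wide (its x), 110 mm long (y), 60 mm high, 0.2 to 0.4 kg; screwdrivers fixed inside, below the rim. From each end a round pin 10 mm thick sticks out 18 mm (146 mm overall), its axis 48 mm above the underside. Either way round is right. Origin: centre of the underside, z up.
- axle_green (a point): Middle of the pin axis of the green bin: 48 mm above its underside, 12 mm below its rim; pins lie along y.
- seat_green (a point): Seat of the green bin, marked by the fixed green floor plate (74 x 116 mm, 4 mm thick) on the bench between the rack's cheeks: this point is 80 mm above the bench over the plate's centre, where the middle of the bin's pin axis is when both pins rest on the slot floors. y along the pins, x across the slots.
- knob_a (a joint): Turn of clamp knob a about its upright axis, rad: 0 fully backed out (a hard stop), 1.3 fully tight (a hard stop). Stays where left; takes 0.12 N m to turn. One of the two tightens clockwise seen from above, the other (left-hand thread) anticlockwise; they look alike.
- grip_a (a point): Grip point of clamp knob a, on its axis, 74 mm above the bench: an orange bar 74 mm long (along x of this point), 16 mm thick (y), from 52 to 84 mm above the bench, on a fixed clamp at the middle of one long side of the rack, 130 mm from the rack's centre line. Turns with the knob.
- knob_b (a joint): Turn of clamp knob b about its upright axis, rad: 0 fully backed out (a hard stop), 1.3 fully tight (a hard stop). Stays where left; takes 0.12 N m to turn. One of the two tightens clockwise seen from above, the other (left-hand thread) anticlockwise; they look alike.
- grip_b (a point): Grip point of clamp knob b, on its axis, 74 mm above the bench: an orange bar 74 mm long (along x of this point), 16 mm thick (y), from 52 to 84 mm above the bench, on a fixed clamp at the middle of one long side of the rack, 130 mm from the rack's centre line. Turns with the knob.
- screwdriver: Loose screwdriver 190 mm long lying at the far edge of the work. Leave alone.
- mug: Loose blue mug, 80 mm across, 90 mm high, origin at the centre of its underside. Leave alone.
- jar: Loose jar, 60 mm across, 75 mm high, to the right of the rack, origin at the centre of its underside. Leave alone.
Things that resemble listed ones, but are neither listed nor needed, are in the scene too. Of the things that look like the bin_yellow, the smaller one is meant. Of the things that look like the bin_red, the larger one is meant.

How it is judged:
On the way, in this order (a step that is already met when the one before it is completed fails the run):
1. every bin hangs in its own colour's slots, both pins bottomed, while both clamps are still loose (x of axle_yellow in the frame of seat_yellow between -0.006 and 0.006 m and y of axle_yellow in the frame of seat_yellow between -0.012 and 0.012 m and z of axle_yellow in the frame of seat_yellow between -0.005 and 0.005 m and angle between the y axis of bin_yellow and the y axis of seat_yellow, either way round below 0.06 rad and angle between each of bin_yellow, bin_red, bin_blue, bin_green's own z axis and vertical below 0.3 rad and linear speed of each of bin_yellow, bin_red, bin_blue, bin_green below 0.03 m/s and x of axle_red in the frame of seat_red between -0.006 and 0.006 m and y of axle_red in the frame of seat_red between -0.012 and 0.012 m and z of axle_red in the frame of seat_red between -0.005 and 0.005 m and angle between the y axis of bin_red and the y axis of seat_red, either way round below 0.06 rad and x of axle_blue in the frame of seat_blue between -0.006 and 0.006 m and y of axle_blue in the frame of seat_blue between -0.012 and 0.012 m and z of axle_blue in the frame of seat_blue between -0.005 and 0.005 m and angle between the y axis of bin_blue and the y axis of seat_blue, either way round below 0.06 rad and x of axle_green in the frame of seat_green between -0.006 and 0.006 m and y of axle_green in the frame of seat_green between -0.012 and 0.012 m and z of axle_green in the frame of seat_green between -0.005 and 0.005 m and angle between the y axis of bin_green and the y axis of seat_green, either way round below 0.06 rad and contact force between each of bin_yellow, bin_red, bin_blue, bin_green and the fingers below 0.2 N and value of joint each of knob_a, knob_b below 0.6 rad), for 0.3 s.
2. both clamp knobs are fully tight (value of joint each of knob_a, knob_b above 1.2 rad), for 0.2 s.
At the end, for the whole second after the job is handed in: Each bin present hangs at rest in the slot pair over its colour's plate: pin axis within 5 mm in height, 6 mm across the slots and 12 mm along the pins of its seat, level and square within 0.06 rad, upright within 0.3 rad; both knobs are turned past 1.2 of 1.3 rad towards tight; nothing is held (all of step 2 and x of axle_yellow in the frame of seat_yellow between -0.006 and 0.006 m and y of axle_yellow in the frame of seat_yellow between -0.012 and 0.012 m and z of axle_yellow in the frame of seat_yellow between -0.005 and 0.005 m and angle between the y axis of bin_yellow and the y axis of seat_yellow, either way round below 0.06 rad and angle between each of bin_yellow, bin_red, bin_blue, bin_green's own z axis and vertical below 0.3 rad and linear speed of each of bin_yellow, bin_red, bin_blue, bin_green below 0.03 m/s and x of axle_red in the frame of seat_red between -0.006 and 0.006 m and y of axle_red in the frame of seat_red between -0.012 and 0.012 m and z of axle_red in the frame of seat_red between -0.005 and 0.005 m and angle between the y axis of bin_red and the y axis of seat_red, either way round below 0.06 rad and x of axle_blue in the frame of seat_blue between -0.006 and 0.006 m and y of axle_blue in the frame of seat_blue between -0.012 and 0.012 m and z of axle_blue in the frame of seat_blue between -0.005 and 0.005 m and angle between the y axis of bin_blue and the y axis of seat_blue, either way round below 0.06 rad and x of axle_green in the frame of seat_green between -0.006 and 0.006 m and y of axle_green in the frame of seat_green between -0.012 and 0.012 m and z of axle_green in the frame of seat_green between -0.005 and 0.005 m and angle between the y axis of bin_green and the y axis of seat_green, either way round below 0.06 rad and contact force between each of bin_yellow, bin_red, bin_blue, bin_green and the fingers below 0.2 N); the robot touches nothing.
It fails at once if the screwdriver is shoved more than 30 mm away (distance of screwdriver from where it was at the start of the episode above 0.03 m).
It fails at once if the mug is shoved more than 30 mm away (distance of mug from where it was at the start of the episode above 0.03 m).
It fails at once if the jar is shoved more than 30 mm away (distance of jar from where it was at the start of the episode above 0.03 m).
Of bin_yellow, bin_red, bin_blue, bin_green only 3 to 4 are there at a start; the rules pass over those that are not, and their reading is None.
At some moment in a run one of bin_yellow, bin_red, bin_blue, bin_green may be knocked a few centimetres aside while the robot is not near it.
Once in a run the grip may slacken for a moment while it holds something.
It also fails if it takes over 210 s, if anything falls off the work surface, if the arm or the gripper's body presses on something with over 40 N, if the wrist force passes 120 N, or if a joint passes its speed limit or range.

## Working session

There is one attempt and no reset: what is moved stays moved. The work goes in short steps, Python scripts to look and compute and a tool call to move; the robot and the scene stay as the last step left them, time stands still between calls to the robot, and variables do not carry over. Pictures are saved under pics/ and viewed, at most 14 in all, crops included, and the job is handed in when it is done.

Besides the shell and the picture viewer there is one more tool, called as name(argument=value, ...), one argument or row to a line, values as JSON. arm_command: Moves the arm, as the interface text tells. Shifts and turns lie within -1 to 1; 1 stands for 75 cm of shift or 60 degrees of turn. Its arguments: {"type":"object","properties":{"steps":{"type":"array"},"grip_force":{"type":"number"}},"required":["steps"]}

```bash
mkdir -p pics; ls; python3 - <<'E'
from plant import *
import cv2,numpy as np
s=get_state();print(s)
for n in("scene","top"):
    p=read_camera(n);np.savez(n+".npz",**{k:v for k,v in p.items()})
    print(n,p["K"],p["R"],p["t"])
    cv2.imwrite(f"pics/{n}0.png",cv2.resize(p["pixels"][...,::-1],(800,600),interpolation=cv2.INTER_CUBIC))
    for q in["bin_yellow","bin_red","bin_blue","bin_green","turntable","rack","knob_a","jar","mug"]:
        print(q,[(np.round(d["point"],1).tolist(),round(d["conf"],2)) for d in recognise(p,q)])
p=read_camera("wrist");print(p["K"],p["T_tool_cam"])
E
```

```text
pics
{'time': 0.0, 'qpos': array([-1.40800791e+00,  2.87209430e-01,  1.57817776e+00,  3.77546142e-05,
        1.27859676e+00, -1.50032619e-01]), 'dq': array([ 0.00233543,  0.0008714 , -0.0007443 ,  0.0004992 , -0.00073873,
       -0.00074651]), 'joint_efforts': array([-1.70406012e-03, -4.05988204e+01, -2.92626840e+01, -1.69012660e-04,
        5.81251545e-03,  1.64331865e-06]), 'eef_pos': array([ 0.20762545, -0.64151398,  0.20101767]), 'tcp_rot': array([ 9.87792936e-01,  1.55768051e-01,  1.04445680e-05, -1.19574265e-03]), 'contact_force': array([ 0.2121399 ,  0.08150288, -0.30963346]), 'wrist_torque': array([-0.03213352, -0.01758413,  0.01831989]), 'finger_force': 0.0, 'opening': 0.9977158759347413}
scene [[387.90627434   0.         255.82134052]
 [  0.         387.90627434 185.44114157]
 [  0.           0.           1.        ]] [[-0.60571911  0.79563502  0.00832284]
 [ 0.61121164  0.47196325 -0.6353511 ]
 [-0.50943566 -0.37975729 -0.77217855]] [ 0.32213528 -0.34123817  1.69502686]
bin_yellow [([250.6, 428.6], 0.92), ([184.9, 320.4], 0.75), ([215.8, 321.2], 0.39), ([165.0, 196.8], 0.
[... 721 characters left out ...]
, 0.64)]
bin_blue [([198.5, 165.2], 0.95)]
bin_green [([242.3, 167.1], 0.91)]
turntable [([223.2, 190.0], 0.96)]
rack [([201.4, 351.8], 0.86)]
knob_a [([212.4, 300.5], 0.63), ([195.9, 378.3], 0.54)]
jar [([203.5, 417.1], 0.68), ([200.4, 162.7], 0.65)]
mug [([141.9, 245.3], 0.95), ([203.9, 166.7], 0.43)]
[[297.31863964   0.         252.1431846 ]
 [  0.         297.31863964 186.98236253]
 [  0.           0.           1.        ]] [[ 4.32635740e-04 -9.64234740e-01 -2.65049391e-01  6.69086352e-02]
 [ 9.99998873e-01  3.61011567e-05  1.50094766e-03 -1.17623238e-04]
 [-1.43769729e-03 -2.65049741e-01  9.64233669e-01 -1.70681515e-01]
 [ 0.00000000e+00  0.00000000e+00  0.00000000e+00  1.00000000e+00]]
```

View pics/top0.png

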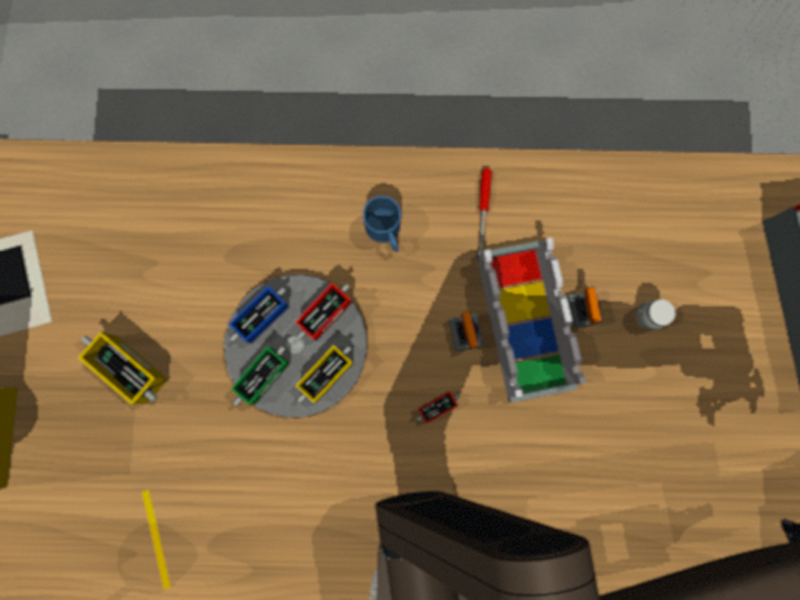

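View pics/scene0.png

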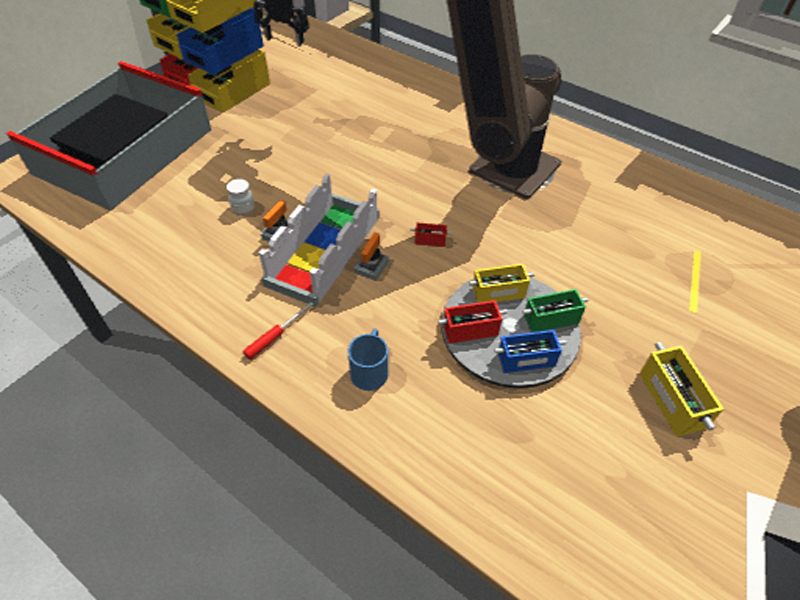

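The top view shows four bins on the turntable (800x600 pixels): blue (258,313), red (325,310), green (260,375), yellow (325,373). The large yellow bin at (120,368) and the small red one at (437,407) are decoys. The rack is near (530,320), its plates red, yellow, blue, green from far to near, with knobs at (470,330) and (592,305).

```bash
cat > lib.py <<'E'
import numpy as np,cv2
from scipy.optimize import minimize
from scipy.spatial.transform import Rotation as Ro
from plant import *
HUE={"yellow":(20,34),"red":(174,6),"blue":(105,125),"green":(45,80)}
def cam_pose(p,s=None):
    "R,t world->camera"
    if "R" in p: return p["R"],p["t"]
    T=p["T_tool_cam"];Rw=Ro.from_quat(s["tcp_rot"]).as_matrix()
    R=(Rw@T[:3,:3]).T; return R,-R@(Rw@T[:3,3]+s["eef_pos"])
def proj(p,X,s=None):
    R,t=cam_pose(p,s);c=np.atleast_2d(X)@R.T+t;K=p["K"]
    if "R" in p: uv=c[:,:2]/c[:,2:]
    else:
        r=np.linalg.norm(c[:,:2],axis=1);th=np.arctan2(r,c[:,2]);uv=c[:,:2]*(th/np.maximum(r,1e-9))[:,None]
    return uv*[K[0,0],K[1,1]]+K[:2,2]
def back(p,uv,z,s=None):
    R,t=cam_pose(p,s);K=p["K"];a=(np.atleast_2d(uv)-K[:2,2])/[K[0,0],K[1,1]]
    if "R" in p: d=np.c_[a,np.ones(len(a))]
    else:
        th=np.linalg.norm(a,axis=1);d=np.c_[a*(np.sin(th)/np.maximum(th,1e-9))[:,None],np.cos(th)]
    d=d@R;o=-R.T@t
    return o+d*((z-o[2])/d[:,2])[:,None]
def mask(p,col):
    h=cv2.cvtColor(p["pixels"],cv2.COLOR_RGB2HSV);a,b=HUE[col];H=h[...,0]
    m=((H>=a)&(H<=b)) if a<b else ((H>=a)|(H<=b))
    return (m&(h[...,1]>150)&(h[...,2]>50)).astype(np.uint8)
def box(x,y,yaw,zb,w=.05,l=.11,h=.06):
    c,s=np.cos(yaw),np.sin(yaw)
    P=np.array([[a*w/2,b*l/2] for a in(-1,1) for b in(-1,1)])@np.array([[c,s],[-s,c]])+[x,y]
    return np.vstack([np.c_[P,np.full(4,zb)],np.c_[P,np.full(4,zb+h)]])
def hullmask(shape,uv):
    S=8
    im=np.zeros((shape[0]*S//2,shape[1]*S//2),np.uint8)
    h=cv2.convexHull(uv.astype(np.float32))
    cv2.fillConvexPoly(im,np.round(((h+.5)*S/2-.5)*16).astype(np.int32),255,shift=4)
    return cv2.resize(im,(shape[1],shape[0]),interpolation=cv2.INTER_AREA)/255.
def fitbin(views,col,near,zb=.03,yaw0=None):
    "views: list of (pic,state). near: xy. Returns x,y,yaw(of pin axis y -> bin frame yaw), cost"
    T=[]
    for p,s in views:
        m=mask(p,col);n,lab,st,ce=cv2.connectedComponentsWithStats(m)
        u=proj(p,[[*near,zb+.05]],s)[0]
        sc=np.linalg.norm(proj(p,[[near[0]+.05,near[1],zb+.05]],s)[0]-u)
        ok=[i for i in range(1,n) if np.linalg.norm(ce[i]-u)<1.2*sc and st[i,4]>8]
        if not ok: continue
        pts=np.argwhere(np.isin(lab,ok))[:,::-1]
        hm=np.zeros(m.shape,np.uint8);cv2.fillConvexPoly(hm,cv2.convexHull(pts.astype(np.int32)),1)
        T.append((p,s,hm.astype(float)))
    def cost(q):
        return sum(np.abs(hullmask(t.shape,proj(p,box(*q,zb),s))-t).sum()/t.sum() for p,s,t in T)/len(T)
    best=None
    for y0 in ([yaw0] if yaw0 is not None else np.arange(0,np.pi,np.pi/6)):
        r=minimize(cost,[*near,y0],method="Nelder-Mead",options=dict(initial_simplex=np.array([*near,y0])+np.array([[0,0,0],[.02,0,0],[0,.02,0],[0,0,.3]]),xatol=1e-4,fatol=1e-5))
        if best is None or r.fun<best.fun: best=r
    return best.x,best.fun,len(T)
def go(x,y,z,yaw,s=None):
    "tool-down pose with tool x axis at angle yaw (half turn equivalents chosen by q6); prints row numbers"
    s=s or get_state();q1=np.arctan2(y,x)
    k=min([yaw+np.pi*i for i in range(-3,4)],key=lambda a:(abs(q1+np.pi/2-a)>2.6, abs(a-(s["qpos"][0]-s["qpos"][5]+np.pi/2))))
    R0=Ro.from_quat(s["tcp_rot"]);Rt=Ro.from_euler("z",k)*Ro.from_euler("x",np.pi)
    tr=R0.inv().apply(np.array([x,y,z])-s["eef_pos"])/.75
    tw=(R0.inv()*Rt).as_rotvec()/np.radians(60)
    print("go",np.round([x,y,z],4),"yaw",round(np.degrees(k),1),"q6~",round(q1+np.pi/2-k,2),"TR",np.round(tr,4).tolist(),"TW",np.round(tw,4).tolist(),"mm",round(np.linalg.norm(tr)*750),"deg",round(np.linalg.norm(tw)*60))
E
python3 - <<'E'
from lib import *
V={}
for n in("scene","top"): V[n]=dict(np.load(n+".npz"))
t=V["top"];sc=1.5625
for c,uv in dict(blue=(258,313),red=(325,310),green=(260,375),yellow=(325,373)).items():
    n=back(t,np.array(uv)/sc,.08)[0,:2]
    for v in ([(t,None)],[(V["scene"],None)],[(t,None),(V["scene"],None)]): print(c,fitbin(v,c,n))
print("plates",{c:back(t,np.array(u)/sc,.004)[0].round(3) for c,u in dict(red=(517,267),yellow=(525,300),blue=(532,338),green=(541,373)).items()})
for u in [(470,330),(592,305)]: print("knob",back(t,np.array(u)/sc,.08)[0].round(3))
for u in [(487,245),(549,240),(514,397),(577,382)]: print("rackcorner",back(t,np.array(u)/sc,.1)[0].round(3))
print("table",back(t,np.array((296,344))/sc,.03)[0].round(3))
go(.72,-.19,.33,0)
E
```

```text
blue (array([0.55982576, 0.34846751, 0.8099145 ]), np.float64(0.06575895108421584), 1)
blue (array([0.55579723, 0.3469173 , 0.81524417]), np.float64(0.03810274947968014), 1)
blue (array([0.55801506, 0.34766036, 3.93962349]), np.float64(0.07393210014336452), 2)
red (array([0.56875999, 0.21549513, 0.8717314 ]), np.float64(0.05216357149391638), 1)
red (array([0.56363835, 0.21426697, 0.85129133]), np.float64(0.04169840598109748), 1)
red (array([0.56724488, 0.21534803, 0.86874627]), np.float64(0.07903695523135054), 2)
green (array([0.43687061, 0.33807837, 0.84921704]), np.float64(0.138458614463556), 1)
green (array([0.43163616, 0.33831913, 4.06666626]), np.float64(0.06464754077568931), 1)
green (array([0.43341215, 0.33858285, 0.92643216]), np.float64(0.11270121584633785), 2)
yellow (array([0.44181418, 0.20897451, 0.83887789]), np.float64(0.04405712902444928), 1)
yellow (array([0.43582729, 0.20680128, 0.80011573]), np.float64(0.04969255535323147), 1)
yellow (array([0.440089  , 0.2085844 , 3.98928911]), np.float64(0.08427350909790499), 2)
plates {'red': array([ 0.679, -0.198,  0.004]), 'yellow': array([ 0.607, -0.215,  0.004]), 'blue': array([ 0.525, -0.229,  0.004]), 'green': array([ 0.45 , -0.247,  0.004])}
knob [ 0.532 -0.086  0.08 ]
knob [ 0.588 -0.336  0.08 ]
rackcorner [ 0.705 -0.119  0.1  ]
rackcorner [ 0.718 -0.246  0.1  ]
rackcorner [ 0.399 -0.171  0.1  ]
rackcorner [ 0.431 -0.296  0.1  ]
table [0.501 0.273 0.03 ]
go [ 0.72 -0.19  0.33] yaw 0.0 q6~ 1.31 TR [0.8354, -0.3635, -0.1701] TW [0.0, -0.0, 0.2987] mm 695 deg 18
```

```bash
python3 -c "
from lib import *
go(.50,-.225,.33,np.radians(12))"
```

```text
go [ 0.5   -0.225  0.33 ] yaw 12.0 q6~ 0.94 TR [0.5419, -0.4094, -0.1701] TW [0.0, -0.0, 0.0987] mm 525 deg 6
```

arm_command(
  steps=[
    {"translation": [0.1, -0.05, -0.17], "twist": [0, 0, 0.1], "fingers": 1},
    {"translation": [0.2, -0.15, -0.17], "twist": [0, 0, 0.1], "fingers": 1},
    {"translation": [0.542, -0.409, -0.17], "twist": [0, 0, 0.1], "fingers": 1},
    {"translation": [0.542, -0.409, -0.17], "twist": [0, 0, 0.1], "fingers": 1},
    {"translation": [0.542, -0.409, -0.17], "twist": [0, 0, 0.1], "fingers": 1},
  ],
)

```text
time: 1.68
eef_pos: [0.369, -0.4158, 0.3039]
tcp_rot: [0.995, 0.104, 0.0, 0.0]
contact_force: [1.2, -0.3, -0.1]
opening: 1.001
finger_force: 0.0
```

```bash
python3 -c "
from lib import *
print(get_state()['eef_pos']);go(.50,-.225,.33,np.radians(12))"
```

```text
[ 0.36902601 -0.41576139  0.30389602]
go [ 0.5   -0.225  0.33 ] yaw 12.0 q6~ 0.94 TR [0.2233, -0.2129, -0.0349] TW [0.0007, -0.0005, -0.0017] mm 233 deg 0
```

arm_command(
  steps=[
    {"translation": [0.223, -0.213, -0.035], "twist": [0, 0, 0], "fingers": 1},
    {"translation": [0.223, -0.213, -0.035], "twist": [0, 0, 0], "fingers": 1},
    {"translation": [0.223, -0.213, -0.035], "twist": [0, 0, 0], "fingers": 1},
    {"translation": [0.223, -0.213, -0.035], "twist": [0, 0, 0], "fingers": 1},
    {"translation": [0.223, -0.213, -0.035], "twist": [0, 0, 0], "fingers": 1},
  ],
)

```text
time: 2.3
eef_pos: [0.5002, -0.2242, 0.3305]
tcp_rot: [0.994, 0.106, 0.001, 0.0]
contact_force: [-1.0, -0.7, -0.3]
opening: 0.997
finger_force: 0.0
```

```bash
python3 -c "
from lib import *
s=get_state();print(s['eef_pos'])
p=read_camera('wrist');np.savez('w1.npz',**p,**{'s_'+k:v for k,v in s.items()})
cv2.imwrite('pics/w1.png',cv2.resize(p['pixels'][...,::-1],(800,600),interpolation=cv2.INTER_CUBIC))
for q in ['knob_a','rack']: print(recognise(p,q))
"
```

```text
[ 0.50020465 -0.22423953  0.33049809]
[{'point': [112.3, 335.8], 'conf': 0.78}, {'point': [115.3, 168.3], 'conf': 0.62}]
[{'point': [109.9, 218.3], 'conf': 0.85}, {'point': [104.4, 41.2], 'conf': 0.68}, {'point': [114.7, 338.5], 'conf': 0.23}, {'point': [139.4, 404.8], 'conf': 0.17}]
```

View pics/w1.png

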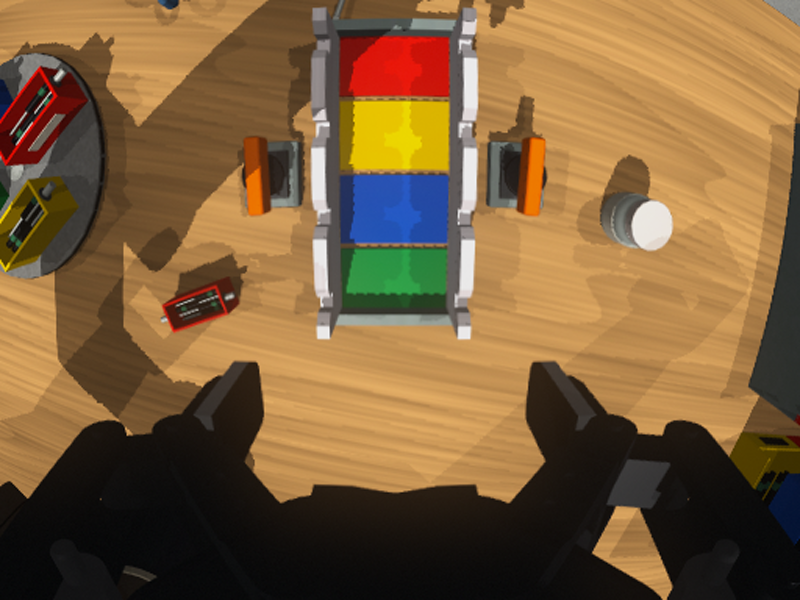

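```bash
cat >> lib.py <<'E'
HUE["orange"]=(7,18)
def fitrack(p,s,x0):
    order=["red","yellow","blue","green"];T=[]
    for c in order:
        m=mask(p,c);n,lab,st,ce=cv2.connectedComponentsWithStats(m);i=order.index(c)
        cc=x0[:2]+(.12-.08*i)*np.array([np.cos(x0[2]),np.sin(x0[2])]);u=proj(p,[[*cc,.004]],s)[0]
        k=min((k for k in range(1,n) if st[k,4]>300),key=lambda k:np.linalg.norm(ce[k]-u))
        pts=np.argwhere(lab==k)[:,::-1];hm=np.zeros(m.shape,np.uint8);cv2.fillConvexPoly(hm,cv2.convexHull(pts.astype(np.int32)),1);T.append(hm.astype(float))
    def cost(q):
        e=0
        for i,t in enumerate(T):
            c=q[:2]+(.12-.08*i)*np.array([np.cos(q[2]),np.sin(q[2])])
            e+=np.abs(hullmask(t.shape,proj(p,box(*c,q[2],0.004,.074,.116,0),s))-t).sum()/t.sum()
        return e/4
    r=minimize(cost,x0,method="Nelder-Mead",options=dict(initial_simplex=np.array(x0)+np.array([[0,0,0],[.02,0,0],[0,.02,0],[0,0,.1]]),xatol=1e-4,fatol=1e-5))
    return r.x,r.fun
def fitknob(p,s,uv,yaw0):
    m=mask(p,"orange");n,lab,st,ce=cv2.connectedComponentsWithStats(m)
    k=min((k for k in range(1,n) if st[k,4]>60),key=lambda k:np.linalg.norm(ce[k]-uv))
    pts=np.argwhere(lab==k)[:,::-1];t=np.zeros(m.shape,np.uint8);cv2.fillConvexPoly(t,cv2.convexHull(pts.astype(np.int32)),1);t=t.astype(float)
    n0=back(p,uv,.07,s)[0,:2]
    best=None
    for y0 in yaw0+np.array([-.9,-.4,0,.4,.9]):
        x0=np.array([*n0,y0])
        r=minimize(lambda q:np.abs(hullmask(t.shape,proj(p,box(*q,.052,.074,.016,.032),s))-t).sum()/t.sum(),x0,method="Nelder-Mead",options=dict(initial_simplex=x0+np.array([[0,0,0],[.01,0,0],[0,.01,0],[0,0,.2]]),xatol=1e-4,fatol=1e-5))
        if best is None or r.fun<best.fun: best=r
    return best.x,best.fun
E
python3 - <<'E'
from lib import *
d=dict(np.load("w1.npz",allow_pickle=True));s={k[2:]:v for k,v in d.items() if k[:2]=="s_"};p={k:v for k,v in d.items() if k[:2]!="s_"}
r=fitrack(p,s,np.array([.563,-.21,.2]));print(r)
R=r[0]
for uv in[(257/1.5625,175/1.5625),(532/1.5625,175/1.5625)]:
    k=fitknob(p,s,uv,R[2]);print(k,"rackframe",Ro.from_euler("z",-R[2]).apply([k[0][0]-R[0],k[0][1]-R[1],0]),k[0][2]-R[2])
np.save("rack.npy",R)
im=p["pixels"][...,::-1].copy()
Z=Ro.from_euler("z",R[2])
for y in(-71,-59,59,71):
  for z in (103,):
    for x in(-150,-120-7.5,-120+7.5,-40-7.5,-40+7.5,40-7.5,40+7.5,112.5,127.5,150):
      u=proj(p,Z.apply([x/1e3,y/1e3,z/1e3])+[R[0],R[1],0],s)[0];cv2.circle(im,tuple(int(round(v*16)) for v in u),8,(255,0,255),-1,cv2.LINE_AA,4)
cv2.imwrite("pics/w1b.png",cv2.resize(im[0:230,150:360],(630,690)[::1],interpolation=cv2.INTER_CUBIC)[:600])
for x,y in[(.41,.26)]:go(x,y,.33,np.radians(28))
E
```

```text
(array([ 0.56254312, -0.2113572 ,  0.21285751]), np.float64(0.16374711239253736))
(array([ 0.63455739, -0.02241253, -0.34960283]), np.float64(0.9438435036872251)) rackframe [0.11030428 0.16946714 0.        ] -0.5624603454797581
(array([ 0.58961598, -0.33808531,  0.15665276]), np.float64(0.05776997366110623)) rackframe [-0.00030993 -0.12958726  0.        ] -0.05620475203313735
go [0.41 0.26 0.33] yaw 28.0 q6~ 1.65 TR [0.0186, -0.6599, -0.0009] TW [0.0, 0.0006, -0.2684] mm 495 deg 16
```

View pics/w1b.png

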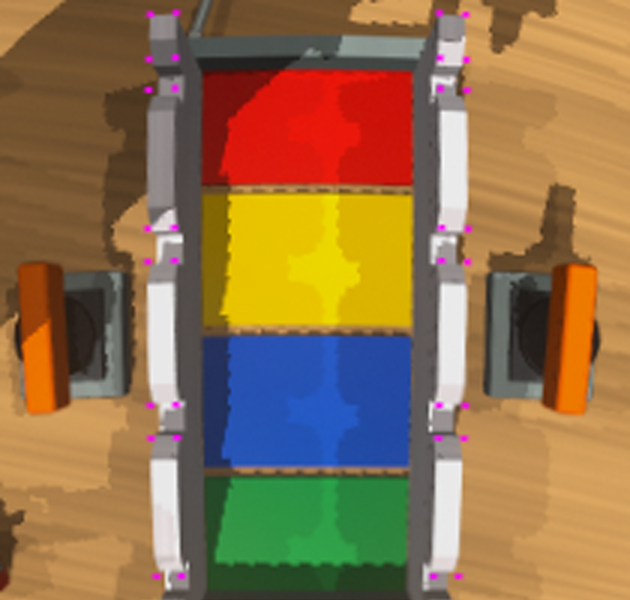

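Overlay magenta points sit on the cheek corners, so the rack pose is good to about 1 mm. Next, a look at the turntable.

arm_command(
  steps=[
    {"translation": [0.02, -0.66, 0], "twist": [0, 0, -0.268], "fingers": 1},
    {"translation": [0.02, -0.66, 0], "twist": [0, 0, -0.268], "fingers": 1},
    {"translation": [0.02, -0.66, 0], "twist": [0, 0, -0.268], "fingers": 1},
    {"translation": [0.02, -0.66, 0], "twist": [0, 0, -0.268], "fingers": 1},
    {"translation": [0.02, -0.66, 0], "twist": [0, 0, -0.268], "fingers": 1},
  ],
)

```text
time: 3.08
eef_pos: [0.443, 0.0811, 0.3295]
tcp_rot: [0.971, 0.24, 0.0, 0.0]
contact_force: [0.4, -0.3, 0.5]
opening: 0.998
finger_force: 0.0
```

```bash
python3 -c "
from lib import *
go(.41,.26,.33,np.radians(28))"
```

```text
go [0.41 0.26 0.33] yaw 28.0 q6~ 1.65 TR [0.0723, -0.2315, -0.0008] TW [0.0004, -0.0003, -0.0033] mm 182 deg 0
```

arm_command(
  steps=[
    {"translation": [0.072, -0.231, 0], "twist": [0, 0, 0], "fingers": 1},
    {"translation": [0.072, -0.231, 0], "twist": [0, 0, 0], "fingers": 1},
    {"translation": [0.072, -0.231, 0], "twist": [0, 0, 0], "fingers": 1},
    {"translation": [0.072, -0.231, 0], "twist": [0, 0, 0], "fingers": 1},
    {"translation": [0.072, -0.231, 0], "twist": [0, 0, 0], "fingers": 1},
  ],
)

```text
time: 3.7
eef_pos: [0.4103, 0.2581, 0.3293]
tcp_rot: [0.97, 0.241, -0.0, 0.0]
contact_force: [-0.6, 0.6, 0.1]
opening: 1.006
finger_force: 0.0
```

```bash
python3 - <<'E'
from lib import *
s=get_state();p=read_camera('wrist');t=read_camera("top")
np.savez('w2.npz',**p,**{'s_'+k:v for k,v in s.items()})
cv2.imwrite('pics/w2.png',cv2.resize(p['pixels'][...,::-1],(800,600),interpolation=cv2.INTER_CUBIC))
print(s["eef_pos"])
N=dict(blue=(.558,.348),red=(.567,.215),green=(.435,.338),yellow=(.44,.208))
for c in N:
    for v in([(p,s)],[(t,None)]):
        q,f,n=fitbin(v,c,N[c],yaw0=.84);print(c,q.round(4),round(f,3),n)
E
```

```text
[0.4103421  0.25813375 0.32925987]
blue [0.5591 0.3484 0.8075] 0.027 1
blue [0.5591 0.3488 0.8228] 0.068 1
red [0.5669 0.2156 0.8435] 0.036 1
red [0.5674 0.2163 0.8654] 0.06 1
green [0.4352 0.3394 0.8955] 0.024 1
green [0.4829 0.2483 0.8147] 53.332 1
yellow [0.4401 0.2089 0.8384] 0.025 1
yellow [0.4414 0.2095 0.8218] 0.052 1
```

View pics/w2.png

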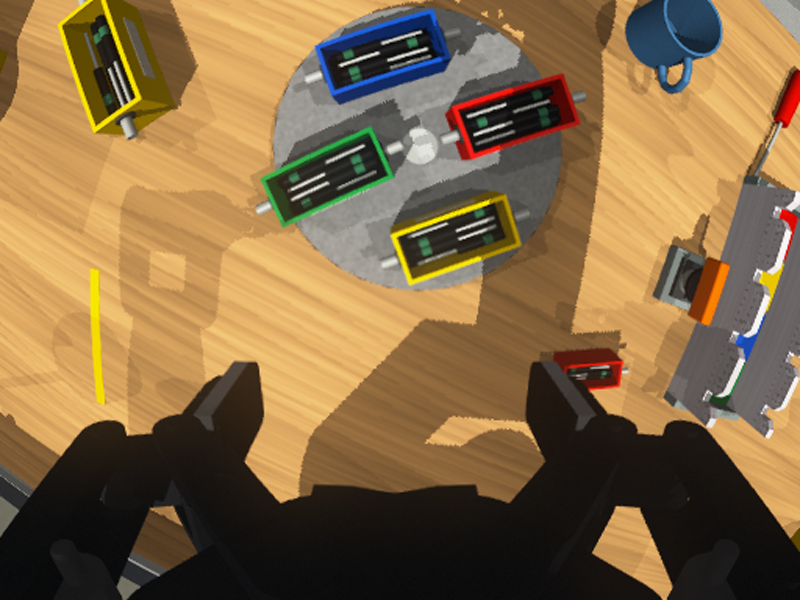

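The wrist fits of all four bins agree with the top view to about 1 mm. Yellow goes first.

```bash
python3 -c "
from lib import *
go(.440,.209,.2,.8384+np.pi/2)"
```

```text
go [0.44  0.209 0.2  ] yaw 138.0 q6~ -0.39 TR [0.0044, 0.0756, 0.1726] TW [0.0, 0.0006, -1.8368] mm 141 deg 110
```

arm_command(
  steps=[
    {"translation": [0.004, 0.076, 0.1], "twist": [0, 0, -0.89], "fingers": 1},
    {"translation": [0.004, 0.076, 0.1], "twist": [0, 0, -0.89], "fingers": 1},
    {"translation": [0.004, 0.076, 0.1], "twist": [0, 0, -0.89], "fingers": 1},
    {"translation": [0.004, 0.076, 0.1], "twist": [0, 0, -0.89], "fingers": 1},
    {"translation": [0.004, 0.076, 0.1], "twist": [0, 0, -0.89], "fingers": 1},
  ],
)

```text
time: 4.42
eef_pos: [0.44, 0.2084, 0.2546]
tcp_rot: [0.757, 0.653, -0.0, 0.0]
contact_force: [-0.0, -0.1, 0.4]
opening: 1.002
finger_force: 0.0
```

arm_command(
  steps=[
    {"translation": [0, 0, 0.07], "twist": [0, 0, -0.9], "fingers": 1},
    {"translation": [0, 0, 0.07], "twist": [0, 0, -0.9], "fingers": 1},
    {"translation": [0, 0, 0.07], "twist": [0, 0, -0.9], "fingers": 1},
    {"translation": [0, 0, 0.07], "twist": [0, 0, -0.9], "fingers": 1},
    {"translation": [0, 0, 0.07], "twist": [0, 0, -0.9], "fingers": 1},
  ],
)

```text
time: 5.05
eef_pos: [0.44, 0.2085, 0.2022]
tcp_rot: [0.38, 0.925, -0.0, 0.0]
contact_force: [-0.8, 0.1, -0.0]
opening: 1.003
finger_force: 0.0
```

```bash
cat > look.py <<'E'
import sys
from lib import *
N=dict(blue=(.559,.348),red=(.567,.2155),green=(.435,.339),yellow=(.44,.209))
def bins(cols,near=None,save=None,yaw0=.84,zb=.03):
    s=get_state();p=read_camera("wrist");o={}
    print(s["time"],s["eef_pos"].round(4))
    if save: cv2.imwrite(f"pics/{save}.png",cv2.resize(p['pixels'][...,::-1],(800,600),interpolation=cv2.INTER_CUBIC))
    for c in cols:
        try: o[c],f,n=fitbin([(p,s)],c,(near or N)[c],zb,yaw0);print(c,o[c].round(4),round(f,3))
        except Exception as e: print(c,"no",e)
    return o
E
python3 - <<'E'
from look import *
o=bins(["yellow","red","green"])
x,y,a=o["yellow"];go(x,y,.053,a+np.pi/2)
E
```

```text
5.05 [0.44   0.2085 0.2022]
yellow [0.4397 0.2095 0.8482] 0.032
red [0.5671 0.2172 0.8578] 0.064
green [0.4338 0.3396 0.8984] 0.021
go [0.4397 0.2095 0.053 ] yaw 138.6 q6~ -0.4 TR [0.0011, 0.0007, 0.1989] TW [-0.0001, 0.0003, -0.0515] mm 149 deg 3
```

arm_command(
  steps=[
    {"translation": [0.001, 0.001, 0.08], "twist": [0, 0, -0.045], "fingers": 1},
    {"translation": [0.001, 0.001, 0.14], "twist": [0, 0, -0.045], "fingers": 1},
    {"translation": [0.001, 0.001, 0.199], "twist": [0, 0, -0.045], "fingers": 1},
    {"translation": [0.001, 0.001, 0.199], "twist": [0, 0, -0.045], "fingers": 1},
    {"translation": [0.001, 0.001, 0.199], "twist": [0, 0, -0.045], "fingers": 1},
  ],
  grip_force=60,
)

```text
time: 5.72
eef_pos: [0.4409, 0.2111, 0.0546]
tcp_rot: [0.361, 0.933, 0.001, 0.001]
contact_force: [-0.1, -0.3, -0.2]
opening: 1.001
finger_force: 0.0
```

arm_command(
  steps=[
    {"translation": [0, 0, 0], "twist": [0, 0, 0], "fingers": -1},
    {"translation": [0, 0, 0], "twist": [0, 0, 0], "fingers": -1},
    {"translation": [0, 0, 0], "twist": [0, 0, 0], "fingers": -1},
    {"translation": [0, 0, 0], "twist": [0, 0, 0], "fingers": -1},
    {"translation": [0, 0, 0], "twist": [0, 0, 0], "fingers": -1},
  ],
)

```text
time: 6.35
eef_pos: [0.4404, 0.2114, 0.0551]
tcp_rot: [0.36, 0.933, 0.0, 0.001]
contact_force: [-2.8, -2.5, 6.2]
opening: 0.556
finger_force: 60.4
```

arm_command(
  steps=[
    {"translation": [0, 0, -0.07], "twist": [0, 0, 0], "fingers": -1},
    {"translation": [0, 0, -0.14], "twist": [0, 0, 0], "fingers": -1},
    {"translation": [0, 0, -0.2], "twist": [0, 0, 0], "fingers": -1},
    {"translation": [0, 0, -0.2], "twist": [0, 0, 0], "fingers": -1},
  ],
)

```text
time: 6.85
eef_pos: [0.4418, 0.2122, 0.2075]
tcp_rot: [0.36, 0.933, 0.003, 0.004]
contact_force: [-0.6, 0.0, -3.1]
opening: 0.553
finger_force: 63.6
```

```bash
cat > seat.py <<'E'
from lib import *
R=np.load("rack.npy");I=["red","yellow","blue","green"]
def seat(c): return R[:2]+(.12-.08*I.index(c))*np.array([np.cos(R[2]),np.sin(R[2])])
def held(c,save=None,dz=-.0235):
    "bin pose in hand: offset (tool x,y) and yaw error; underside guess = tcp z + dz"
    s=get_state();p=read_camera("wrist")
    if save: cv2.imwrite(f"pics/{save}.png",cv2.resize(p['pixels'][...,::-1],(800,600),interpolation=cv2.INTER_CUBIC))
    ya=Ro.from_quat(s["tcp_rot"]).as_matrix()[:2,0];ya=np.arctan2(ya[1],ya[0])
    q,f,n=fitbin([(p,s)],c,s["eef_pos"][:2],s["eef_pos"][2]+dz,ya-np.pi/2)
    d=Ro.from_euler("z",-ya).apply([*(q[:2]-s["eef_pos"][:2]),0])
    print("held",c,"off along toolx",d[0].round(4),"-tooly",d[1].round(4),"dyaw",round(q[2]-ya+np.pi/2,4),"cost",round(f,3),"opening",s["opening"].round(3),"ff",s["finger_force"],"cf",s["contact_force"].round(1))
    return d[:2],q[2]-ya+np.pi/2
def place(c,z,d=(0,0),dy=0):
    yaw=R[2]+np.pi/2-dy;o=Ro.from_euler("z",yaw).apply([d[0],d[1],0])[:2]
    go(*(seat(c)-o),z,yaw)
E
python3 - <<'E'
from seat import *
d,dy=held("yellow","h1")
place("yellow",.2,d,dy)
E
```

```text
Traceback (most recent call last):
  File "seat.py", line 11, in held
    print("held",c,"off along toolx",d[0].round(4),"-tooly",d[1].round(4),"dyaw",round(q[2]-ya+np.pi/2,4),"cost",round(f,3),"opening",s["opening"].round(3),"ff",s["finger_force"],"cf",s["contact_force"].round(1))
                                                                                                                                      ^^^^^^^^^^^^^^^^^^
AttributeError: 'float' object has no attribute 'round'
```

View pics/h1.png

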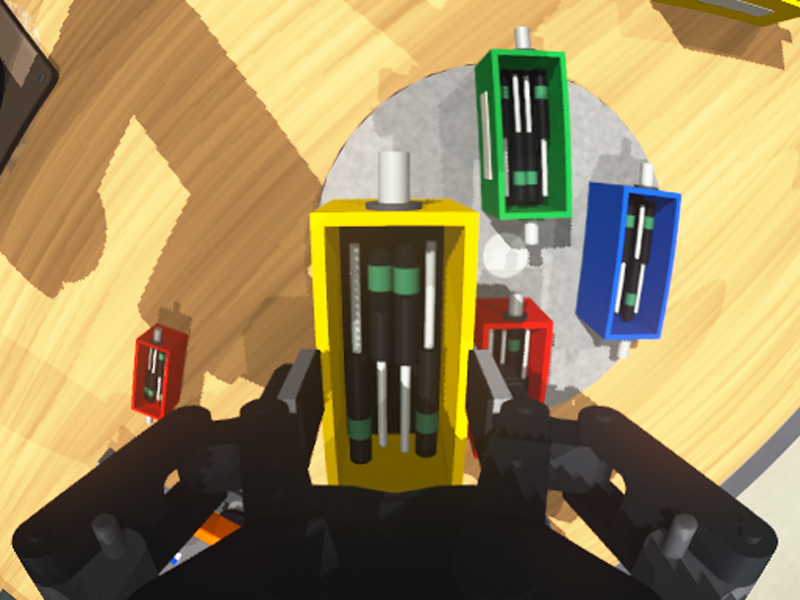

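```bash
python3 - <<'E'
s=open("seat.py").read()
a=s.index("    q,f,n=");b=s.index("    return d[:2]")
s=s[:a]+'''    m=mask(p,c);m[222:]=0;n,lab,st,ce=cv2.connectedComponentsWithStats(m)
    k=min((k for k in range(1,n) if st[k,4]>100),key=lambda k:np.linalg.norm(ce[k]-[252,170]))
    pts=np.argwhere(lab==k)[:,::-1];t=np.zeros(m.shape,np.uint8);cv2.fillConvexPoly(t,cv2.convexHull(pts.astype(np.int32)),1);t=t[:222].astype(float)
    zb=s["eef_pos"][2]+dz;x0=np.array([*s["eef_pos"][:2],ya-np.pi/2])
    r=minimize(lambda q:np.abs(hullmask((384,512),proj(p,box(*q,zb),s))[:222]-t).sum()/t.sum(),x0,method="Nelder-Mead",options=dict(initial_simplex=x0+np.array([[0,0,0],[.01,0,0],[0,.01,0],[0,0,.1]]),xatol=1e-4,fatol=1e-5))
    q,f=r.x,r.fun
    d=Ro.from_euler("z",-ya).apply([*(q[:2]-s["eef_pos"][:2]),0])
    print("held",c,"off along toolx %.4f  y %.4f dyaw %.4f cost %.3f opening %.3f"%(d[0],d[1],q[2]-ya+np.pi/2,f,s["opening"]),s["finger_force"],s["contact_force"].round(1))
'''+s[b:]
open("seat.py","w").write(s.replace("-.0235","-.0251"))
E
python3 - <<'E'
from seat import *
d,dy=held("yellow")
place("yellow",.2,[d[0],0],0)
E
```

```text
held yellow off along toolx -0.0006  y 0.0007 dyaw 0.0002 cost 0.027 opening 0.554 63.544767647981644 [-0.4 -0.2 -3.7]
go [ 0.6015 -0.2024  0.2   ] yaw 102.2 q6~ -0.54 TR [-0.5315, -0.2628, 0.0022] TW [-0.0013, -0.0004, 0.5938] mm 445 deg 36
```

arm_command(
  steps=[
    {"translation": [-0.5315, -0.263, 0], "twist": [0, 0, 0.594], "fingers": -1},
    {"translation": [-0.5315, -0.263, 0], "twist": [0, 0, 0.594], "fingers": -1},
    {"translation": [-0.5315, -0.263, 0], "twist": [0, 0, 0.594], "fingers": -1},
    {"translation": [-0.5315, -0.263, 0], "twist": [0, 0, 0.594], "fingers": -1},
    {"translation": [-0.5315, -0.263, 0], "twist": [0, 0, 0.594], "fingers": -1},
  ],
)

```text
time: 7.58
eef_pos: [0.5523, -0.0807, 0.1989]
tcp_rot: [0.628, 0.778, -0.001, -0.003]
contact_force: [1.0, 0.8, -2.2]
opening: 0.549
finger_force: 63.6
```

```bash
python3 -c "
from seat import *
place('yellow',.2,[-.0006,0],0)"
```

```text
go [ 0.6015 -0.2023  0.2   ] yaw 102.2 q6~ -0.54 TR [-0.1724, 0.03, -0.0022] TW [-0.0049, -0.0034, -0.001] mm 131 deg 0
```

arm_command(
  steps=[
    {"translation": [-0.17, 0.03, 0], "twist": [0, 0, 0], "fingers": -1},
    {"translation": [-0.17, 0.03, 0], "twist": [0, 0, 0], "fingers": -1},
    {"translation": [-0.17, 0.03, 0], "twist": [0, 0, 0], "fingers": -1},
    {"translation": [-0.17, 0.03, 0], "twist": [0, 0, 0], "fingers": -1},
    {"translation": [-0.17, 0.03, 0], "twist": [0, 0, 0], "fingers": -1},
  ],
)

```text
time: 8.2
eef_pos: [0.6017, -0.1974, 0.2012]
tcp_rot: [0.628, 0.779, -0.0, -0.002]
contact_force: [-0.0, -0.4, -2.7]
opening: 0.552
finger_force: 63.6
```

```bash
python3 -c "
from seat import *
d,dy=held('yellow')
place('yellow',.1,[d[0],0],0)"
```

```text
held yellow off along toolx 0.0023  y -0.0005 dyaw 0.0149 cost 0.045 opening 0.552 63.57659666799009 [-0.  -0.4 -2.7]
go [ 0.6021 -0.2051  0.1   ] yaw 102.2 q6~ -0.54 TR [-0.0103, -0.0019, 0.1359] TW [-0.0013, -0.0013, 0.0013] mm 102 deg 0
```

arm_command(
  steps=[
    {"translation": [-0.0064, -0.0016, 0.04], "twist": [0, 0, 0], "fingers": -1},
    {"translation": [-0.0064, -0.0016, 0.08], "twist": [0, 0, 0], "fingers": -1},
    {"translation": [-0.0064, -0.0016, 0.11], "twist": [0, 0, 0], "fingers": -1},
    {"translation": [-0.0064, -0.0016, 0.13], "twist": [0, 0, 0], "fingers": -1},
    {"translation": [-0.0064, -0.0016, 0.13], "twist": [0, 0, 0], "fingers": -1},
  ],
)

```text
time: 8.88
eef_pos: [0.6017, -0.203, 0.1042]
tcp_rot: [0.628, 0.778, -0.0, -0.001]
contact_force: [-0.4, 0.0, -2.5]
opening: 0.555
finger_force: 63.6
```

```bash
python3 -c "
from seat import *
place('yellow',.057,[-.0006,0],0)
s=get_state();p=read_camera('wrist');cv2.imwrite('pics/s1.png',p['pixels'][...,::-1])"
```

```text
go [ 0.6015 -0.2023  0.057 ] yaw 102.2 q6~ -0.54 TR [0.0008, 0.0001, 0.0629] TW [-0.002, -0.0017, 0.0006] mm 47 deg 0
```

View pics/s1.png

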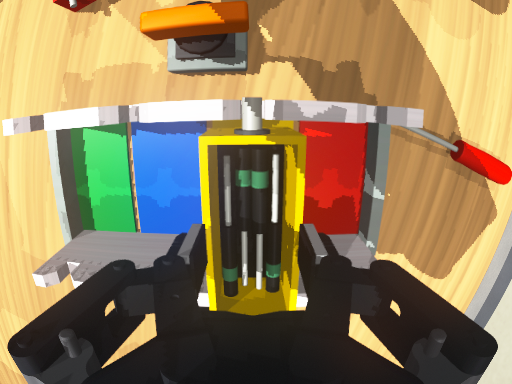

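arm_command(
  steps=[
    {"translation": [0.0005, 0, 0.02], "twist": [0, 0, 0], "fingers": -1},
    {"translation": [0.0005, 0, 0.04], "twist": [0, 0, 0], "fingers": -1},
    {"translation": [0.0005, 0, 0.055], "twist": [0, 0, 0], "fingers": -1},
    {"translation": [0.0005, 0, 0.064], "twist": [0, 0, 0], "fingers": -1},
    {"translation": [0.0005, 0, 0.064], "twist": [0, 0, 0], "fingers": -1},
  ],
)

```text
time: 9.55
eef_pos: [0.6026, -0.204, 0.0572]
tcp_rot: [0.628, 0.778, 0.0, 0.0]
contact_force: [0.9, 0.1, -3.1]
opening: 0.552
finger_force: 63.6
```

```bash
python3 -c "
from lib import *
s=get_state();print(s['eef_pos'],s['contact_force'],s['wrist_torque'])"
```

```text
[ 0.6026431  -0.20400358  0.05722757] [ 0.92479593  0.12746343 -3.13649314] [ 0.02230051 -0.01428003  0.01862673]
```

arm_command(
  steps=[
    {"translation": [0, 0, 0.001], "twist": [0, 0, 0], "fingers": 0.5},
    {"translation": [0, 0, 0.001], "twist": [0, 0, 0], "fingers": 0.5},
    {"translation": [0, 0, 0.001], "twist": [0, 0, 0], "fingers": 0.5},
    {"translation": [0, 0, 0.001], "twist": [0, 0, 0], "fingers": 0.5},
  ],
)

```text
time: 10.05
eef_pos: [0.6027, -0.2039, 0.057]
tcp_rot: [0.628, 0.778, 0.0, 0.0]
contact_force: [0.1, -0.0, -0.0]
opening: 0.743
finger_force: 0.0
```

arm_command(
  steps=[
    {"translation": [0, 0, -0.03], "twist": [0, 0, 0], "fingers": 0.5},
    {"translation": [0, 0, -0.09], "twist": [0, 0, 0], "fingers": 0.5},
    {"translation": [0, 0, -0.17], "twist": [0, 0, 0], "fingers": 0.7},
    {"translation": [0, 0, -0.2], "twist": [0, 0, 0], "fingers": 1},
    {"translation": [0, 0, -0.2], "twist": [0, 0, 0], "fingers": 1},
  ],
)

```text
time: 10.68
eef_pos: [0.6038, -0.2045, 0.2098]
tcp_rot: [0.628, 0.778, 0.001, 0.003]
contact_force: [-0.9, -0.1, -0.9]
opening: 0.999
finger_force: 0.0
```

```bash
cat > chk.py <<'E'
from look import *
from seat import *
def hung(cols,views=None):
    "pose of hanging bins in seat frame from the wrist camera (bottom at .032)"
    s=get_state();p=read_camera("wrist");t=read_camera("top")
    for c in cols:
        for n,v in(("wrist",(p,s)),("top",(t,None))):
            try:
                q,f,_=fitbin([v],c,seat(c),.032,R[2]);e=Ro.from_euler("z",-R[2]).apply([*(q[:2]-seat(c)),0])
                print("hung",c,n,"ex %.4f ey %.4f dyaw %.3f cost %.3f"%(e[0],e[1],q[2]-R[2],f))
            except Exception as ex: print(c,n,ex)
E
python3 - <<'E'
from chk import *
s=get_state();p=read_camera('wrist');cv2.imwrite('pics/r1.png',p['pixels'][...,::-1])
print(s["eef_pos"])
go(.565,.2155,.2,.85+np.pi/2)
E
```

```text
[ 0.60383088 -0.20449767  0.2098482 ]
go [0.565  0.2155 0.2   ] yaw 138.7 q6~ -0.49 TR [0.5572, 0.0689, 0.009] TW [0.0007, 0.0011, -0.6087] mm 421 deg 37
```

View pics/r1.png

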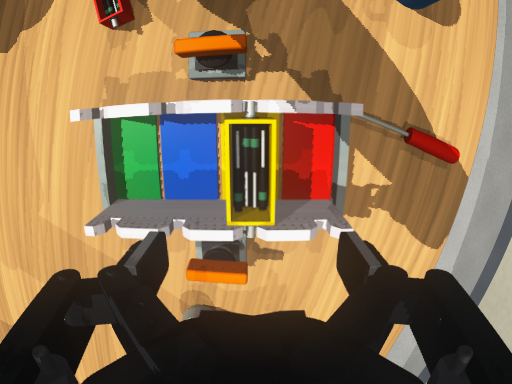

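Yellow hangs in its slots at (250,170). Next, red.

arm_command(
  steps=[
    {"translation": [0.557, 0.069, 0.009], "twist": [0, 0, -0.609], "fingers": 1},
    {"translation": [0.557, 0.069, 0.009], "twist": [0, 0, -0.609], "fingers": 1},
    {"translation": [0.557, 0.069, 0.009], "twist": [0, 0, -0.609], "fingers": 1},
    {"translation": [0.557, 0.069, 0.009], "twist": [0, 0, -0.609], "fingers": 1},
    {"translation": [0.557, 0.069, 0.009], "twist": [0, 0, -0.609], "fingers": 1},
  ],
)

```text
time: 11.35
eef_pos: [0.5726, 0.1093, 0.1985]
tcp_rot: [0.352, 0.936, -0.001, -0.002]
contact_force: [0.5, -0.1, 0.4]
opening: 1.002
finger_force: 0.0
```

```bash
python3 - <<'E'
from chk import *
o=bins(["red","green","blue"])
go(*o["red"][:2],.2,o["red"][2]+np.pi/2) if "red" in o else go(.565,.2155,.2,.85+np.pi/2)
E
```

```text
11.35 [0.5726 0.1093 0.1985]
red [0.5669 0.2192 0.8468] 0.035
green no division by zero
blue [0.5567 0.3529 0.7818] 0.045
go [0.5669 0.2192 0.2   ] yaw 138.5 q6~ -0.48 TR [0.094, 0.0998, -0.0015] TW [0.0001, -0.0078, 0.0082] mm 103 deg 1
```

arm_command(
  steps=[
    {"translation": [0.094, 0.1, 0], "twist": [0, 0, 0.005], "fingers": 1},
    {"translation": [0.094, 0.1, 0], "twist": [0, 0, 0.005], "fingers": 1},
    {"translation": [0.094, 0.1, 0], "twist": [0, 0, 0.005], "fingers": 1},
    {"translation": [0.094, 0.1, 0], "twist": [0, 0, 0.005], "fingers": 1},
    {"translation": [0.094, 0.1, 0], "twist": [0, 0, 0.005], "fingers": 1},
  ],
)

```text
time: 12.02
eef_pos: [0.5709, 0.2089, 0.2006]
tcp_rot: [0.356, 0.935, -0.001, -0.001]
contact_force: [-0.3, 0.2, -0.5]
opening: 0.996
finger_force: 0.0
```

```bash
python3 - <<'E'
from chk import *
o=bins(["red","green","blue"])
go(*o["red"][:2],.053,o["red"][2]+np.pi/2)
E
```

```text
12.025 [0.5709 0.2089 0.2006]
red [0.5664 0.216  0.8465] 0.028
green [0.4319 0.341  0.9077] 0.053
blue [0.5585 0.3486 0.8151] 0.019
go [0.5664 0.216  0.053 ] yaw 138.5 q6~ -0.48 TR [0.0108, 0.003, 0.1974] TW [-0.0009, -0.0004, -0.0032] mm 148 deg 0
```

arm_command(
  steps=[
    {"translation": [0.01, 0.003, 0.06], "twist": [0, 0, 0], "fingers": 1},
    {"translation": [0.01, 0.003, 0.14], "twist": [0, 0, 0], "fingers": 1},
    {"translation": [0.01, 0.003, 0.197], "twist": [0, 0, 0], "fingers": 1},
    {"translation": [0.01, 0.003, 0.197], "twist": [0, 0, 0], "fingers": 1},
    {"translation": [0.01, 0.003, 0.197], "twist": [0, 0, 0], "fingers": 1},
  ],
)

```text
time: 12.7
eef_pos: [0.5686, 0.2167, 0.0559]
tcp_rot: [0.355, 0.935, 0.001, 0.001]
contact_force: [0.2, 0.2, 0.0]
opening: 1.003
finger_force: 0.0
```

arm_command(
  steps=[
    {"translation": [0, 0, 0], "twist": [0, 0, 0], "fingers": -1},
    {"translation": [0, 0, 0], "twist": [0, 0, 0], "fingers": -1},
    {"translation": [0, 0, 0], "twist": [0, 0, 0], "fingers": -1},
    {"translation": [0, 0, 0], "twist": [0, 0, 0], "fingers": -1},
    {"translation": [0, 0, 0], "twist": [0, 0, 0], "fingers": -1},
  ],
)

```text
time: 13.32
eef_pos: [0.5686, 0.2174, 0.0566]
tcp_rot: [0.355, 0.935, 0.001, 0.002]
contact_force: [-1.5, -0.8, 5.5]
opening: 0.55
finger_force: 60.6
```

arm_command(
  steps=[
    {"translation": [0, 0, -0.07], "twist": [0, 0, 0], "fingers": -1},
    {"translation": [0, 0, -0.14], "twist": [0, 0, 0], "fingers": -1},
    {"translation": [0, 0, -0.2], "twist": [0, 0, 0], "fingers": -1},
    {"translation": [0, 0, -0.2], "twist": [0, 0, 0], "fingers": -1},
    {"translation": [0, 0, -0.2], "twist": [0, 0, 0], "fingers": -1},
  ],
)

```text
time: 13.95
eef_pos: [0.5656, 0.2167, 0.2016]
tcp_rot: [0.355, 0.935, -0.001, -0.002]
contact_force: [-0.3, 0.4, -4.0]
opening: 0.538
finger_force: 62.0
```

```bash
python3 - <<'E'
from chk import *
d,dy=held("red")
place("red",.2,[d[0],0],0)
E
```

```text
held red off along toolx 0.0007  y 0.0003 dyaw 0.0074 cost 0.018 opening 0.538 61.962247621268034 [-0.3  0.4 -4. ]
go [ 0.68   -0.1867  0.2   ] yaw 102.2 q6~ -0.48 TR [-0.4715, -0.3005, 0.0004] TW [-0.0052, -0.0018, 0.6037] mm 419 deg 36
```

arm_command(
  steps=[
    {"translation": [-0.4715, -0.3005, 0], "twist": [0, 0, 0.604], "fingers": -1},
    {"translation": [-0.4715, -0.3005, 0], "twist": [0, 0, 0.604], "fingers": -1},
    {"translation": [-0.4715, -0.3005, 0], "twist": [0, 0, 0.604], "fingers": -1},
    {"translation": [-0.4715, -0.3005, 0], "twist": [0, 0, 0.604], "fingers": -1},
    {"translation": [-0.4715, -0.3005, 0], "twist": [0, 0, 0.604], "fingers": -1},
  ],
)

```text
time: 14.62
eef_pos: [0.6513, -0.085, 0.2]
tcp_rot: [0.628, 0.778, -0.001, -0.003]
contact_force: [1.0, 1.0, -2.8]
opening: 0.547
finger_force: 62.2
```

```bash
python3 -c "
from seat import *
place('red',.2,[.0007,0],0)"
```

```text
go [ 0.68   -0.1867  0.2   ] yaw 102.2 q6~ -0.48 TR [-0.1405, 0.0088, -0.0004] TW [-0.0047, -0.0028, -0.0008] mm 106 deg 0
```

arm_command(
  steps=[
    {"translation": [-0.148, 0.009, 0], "twist": [0, 0, 0], "fingers": -1},
    {"translation": [-0.148, 0.009, 0], "twist": [0, 0, 0], "fingers": -1},
    {"translation": [-0.148, 0.009, 0], "twist": [0, 0, 0], "fingers": -1},
    {"translation": [-0.148, 0.009, 0], "twist": [0, 0, 0], "fingers": -1},
    {"translation": [-0.148, 0.009, 0], "twist": [0, 0, 0], "fingers": -1},
  ],
)

```text
time: 15.25
eef_pos: [0.682, -0.189, 0.2024]
tcp_rot: [0.628, 0.779, -0.0, -0.001]
contact_force: [0.4, 0.5, -3.9]
opening: 0.548
finger_force: 62.4
```

```bash
python3 -c "
from seat import *
held('red')
place('red',.102,[.0007,0],0)"
```

```text
held red off along toolx 0.0070  y 0.0001 dyaw 0.0094 cost 0.067 opening 0.548 62.38606162369251 [ 0.4  0.5 -3.9]
go [ 0.68   -0.1867  0.102 ] yaw 102.2 q6~ -0.48 TR [0.0035, -0.0021, 0.1347] TW [-0.0011, -0.0011, 0.0013] mm 101 deg 0
```

arm_command(
  steps=[
    {"translation": [0.0035, -0.002, 0.04], "twist": [0, 0, 0], "fingers": -1},
    {"translation": [0.0035, -0.002, 0.08], "twist": [0, 0, 0], "fingers": -1},
    {"translation": [0.0035, -0.002, 0.11], "twist": [0, 0, 0], "fingers": -1},
    {"translation": [0.0035, -0.002, 0.132], "twist": [0, 0, 0], "fingers": -1},
    {"translation": [0.0035, -0.002, 0.132], "twist": [0, 0, 0], "fingers": -1},
  ],
)

```text
time: 15.92
eef_pos: [0.6797, -0.1877, 0.103]
tcp_rot: [0.628, 0.778, -0.0, -0.002]
contact_force: [-0.0, 0.1, -3.6]
opening: 0.544
finger_force: 62.4
```

```bash
python3 -c "
from seat import *
print(get_state()['eef_pos'],get_state()['contact_force'])
place('red',.0586,[.0007,0],0)
p=read_camera('wrist');cv2.imwrite('pics/s2.png',p['pixels'][...,::-1])"
```

```text
[ 0.67968609 -0.18774604  0.10304086] [-0.00635041  0.05565209 -3.64533626]
go [ 0.68   -0.1867  0.0586] yaw 102.2 q6~ -0.48 TR [0.0012, 0.0008, 0.0593] TW [-0.0025, -0.0018, 0.0] mm 44 deg 0
```

View pics/s2.png

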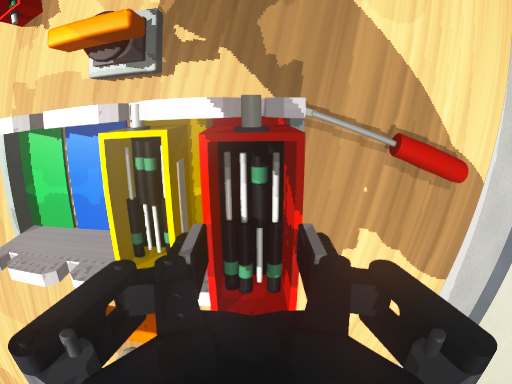

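arm_command(
  steps=[
    {"translation": [0.001, 0.001, 0.02], "twist": [0, 0, 0], "fingers": -1},
    {"translation": [0.001, 0.001, 0.04], "twist": [0, 0, 0], "fingers": -1},
    {"translation": [0.001, 0.001, 0.052], "twist": [0, 0, 0], "fingers": -1},
    {"translation": [0.001, 0.001, 0.06], "twist": [0, 0, 0], "fingers": -1},
    {"translation": [0.001, 0.001, 0.06], "twist": [0, 0, 0], "fingers": -1},
  ],
)

```text
time: 16.6
eef_pos: [0.6811, -0.1876, 0.0595]
tcp_rot: [0.628, 0.778, -0.0, -0.0]
contact_force: [-0.3, 0.0, -2.8]
opening: 0.544
finger_force: 62.5
```

```bash
python3 -c "
from seat import *
s=get_state();print(s['eef_pos'],s['contact_force'])"
```

```text
[ 0.68114919 -0.18757636  0.05954063] [-0.27927461  0.03110588 -2.82954468]
```

arm_command(
  steps=[
    {"translation": [0, 0, 0.001], "twist": [0, 0, 0], "fingers": 0.5},
    {"translation": [0, 0, 0.001], "twist": [0, 0, 0], "fingers": 0.5},
    {"translation": [0, 0, 0.001], "twist": [0, 0, 0], "fingers": 0.5},
    {"translation": [0, 0, 0.001], "twist": [0, 0, 0], "fingers": 0.5},
  ],
)

```text
time: 17.1
eef_pos: [0.6815, -0.1876, 0.0597]
tcp_rot: [0.628, 0.778, 0.0, 0.0]
contact_force: [0.5, 0.2, 0.4]
opening: 0.751
finger_force: 0.0
```

arm_command(
  steps=[
    {"translation": [0, 0, -0.03], "twist": [0, 0, 0], "fingers": 0.5},
    {"translation": [0, 0, -0.09], "twist": [0, 0, 0], "fingers": 0.5},
    {"translation": [0, 0, -0.17], "twist": [0, 0, 0], "fingers": 0.7},
    {"translation": [0, 0, -0.2], "twist": [0, 0, 0], "fingers": 1},
    {"translation": [0, 0, -0.2], "twist": [0, 0, 0], "fingers": 1},
  ],
)

```text
time: 17.73
eef_pos: [0.6826, -0.1881, 0.2132]
tcp_rot: [0.628, 0.778, 0.001, 0.003]
contact_force: [-0.1, 0.6, -0.6]
opening: 0.997
finger_force: 0.0
```

```bash
python3 - <<'E'
from chk import *
hung(["red","yellow"])
go(.5585,.3486,.2,.815+np.pi/2)
E
```

```text
hung red wrist ex -0.0002 ey 0.0019 dyaw 0.017 cost 0.107
hung red top ex 0.0067 ey 0.0258 dyaw 0.900 cost 1.359
hung yellow wrist ex 0.0012 ey -0.0006 dyaw 0.018 cost 0.199
yellow top division by zero
go [0.5585 0.3486 0.2   ] yaw 136.7 q6~ -0.26 TR [0.7325, -0.008, 0.0109] TW [-0.0016, -0.0022, -0.5753] mm 549 deg 35
```

arm_command(
  steps=[
    {"translation": [0.7325, -0.008, 0.011], "twist": [0, 0, -0.575], "fingers": 1},
    {"translation": [0.7325, -0.008, 0.011], "twist": [0, 0, -0.575], "fingers": 1},
    {"translation": [0.7325, -0.008, 0.011], "twist": [0, 0, -0.575], "fingers": 1},
    {"translation": [0.7325, -0.008, 0.011], "twist": [0, 0, -0.575], "fingers": 1},
    {"translation": [0.7325, -0.008, 0.011], "twist": [0, 0, -0.575], "fingers": 1},
  ],
)

```text
time: 18.45
eef_pos: [0.6095, 0.1189, 0.2007]
tcp_rot: [0.369, 0.929, -0.001, -0.003]
contact_force: [0.6, -0.3, 0.1]
opening: 0.997
finger_force: 0.0
```

```bash
python3 - <<'E'
from chk import *
go(.5585,.3486,.2,.815+np.pi/2)
E
```

```text
go [0.5585 0.3486 0.2   ] yaw 136.7 q6~ -0.26 TR [0.2596, 0.1761, 0.0013] TW [-0.0039, -0.0041, -0.0004] mm 235 deg 0
```

arm_command(
  steps=[
    {"translation": [0.266, 0.176, 0], "twist": [0, 0, 0], "fingers": 1},
    {"translation": [0.266, 0.176, 0], "twist": [0, 0, 0], "fingers": 1},
    {"translation": [0.266, 0.176, 0], "twist": [0, 0, 0], "fingers": 1},
    {"translation": [0.266, 0.176, 0], "twist": [0, 0, 0], "fingers": 1},
    {"translation": [0.266, 0.176, 0], "twist": [0, 0, 0], "fingers": 1},
  ],
)

```text
time: 19.08
eef_pos: [0.5543, 0.3527, 0.2005]
tcp_rot: [0.367, 0.93, -0.002, -0.002]
contact_force: [-0.2, -0.4, 0.2]
opening: 1.002
finger_force: 0.0
```

arm_command(
  steps=[
    {"translation": [0, 0, 0], "twist": [0, 0, 0], "fingers": 1},
  ],
)

```text
time: 19.2
eef_pos: [0.5563, 0.3493, 0.2017]
tcp_rot: [0.369, 0.929, -0.002, -0.001]
contact_force: [0.5, -0.3, -0.2]
opening: 0.999
finger_force: 0.0
```

```bash
python3 - <<'E'
from chk import *
o=bins(["green","blue"])
go(*o["blue"][:2],.053,o["blue"][2]+np.pi/2)
E
```

```text
19.2 [0.5563 0.3493 0.2017]
green [0.4326 0.3371 0.9167] 0.197
blue [0.5572 0.3494 0.8258] 0.02
go [0.5572 0.3494 0.053 ] yaw 137.3 q6~ -0.27 TR [0.0001, 0.0016, 0.199] TW [-0.0033, -0.0009, -0.0114] mm 149 deg 1
```

arm_command(
  steps=[
    {"translation": [0, 0.001, 0.06], "twist": [0, 0, -0.01], "fingers": 1},
    {"translation": [0, 0.001, 0.14], "twist": [0, 0, -0.01], "fingers": 1},
    {"translation": [0, 0.001, 0.198], "twist": [0, 0, -0.01], "fingers": 1},
    {"translation": [0, 0.001, 0.198], "twist": [0, 0, -0.01], "fingers": 1},
    {"translation": [0, 0.001, 0.198], "twist": [0, 0, -0.01], "fingers": 1},
  ],
)

```text
time: 19.88
eef_pos: [0.5596, 0.3502, 0.0578]
tcp_rot: [0.365, 0.931, 0.001, 0.001]
contact_force: [-0.2, 0.3, -0.1]
opening: 1.001
finger_force: 0.0
```

arm_command(
  steps=[
    {"translation": [0, 0, 0], "twist": [0, 0, 0], "fingers": -1},
    {"translation": [0, 0, 0], "twist": [0, 0, 0], "fingers": -1},
    {"translation": [0, 0, 0], "twist": [0, 0, 0], "fingers": -1},
    {"translation": [0, 0, 0], "twist": [0, 0, 0], "fingers": -1},
    {"translation": [0, 0, 0], "twist": [0, 0, 0], "fingers": -1},
  ],
)

```text
time: 20.5
eef_pos: [0.5581, 0.3509, 0.0569]
tcp_rot: [0.364, 0.931, 0.0, 0.0]
contact_force: [0.3, -0.0, 0.0]
opening: -0.0
finger_force: 0.0
```

arm_command(
  steps=[
    {"translation": [0, 0, -0.07], "twist": [0, 0, 0], "fingers": -1},
    {"translation": [0, 0, -0.14], "twist": [0, 0, 0], "fingers": -1},
    {"translation": [0, 0, -0.2], "twist": [0, 0, 0], "fingers": -1},
    {"translation": [0, 0, -0.2], "twist": [0, 0, 0], "fingers": -1},
    {"translation": [0, 0, -0.2], "twist": [0, 0, 0], "fingers": -1},
  ],
)

```text
time: 21.12
eef_pos: [0.557, 0.3503, 0.2046]
tcp_rot: [0.364, 0.931, -0.001, -0.001]
contact_force: [-0.5, 0.3, 0.2]
opening: 0.0
finger_force: 0.0
```

```bash
python3 - <<'E'
from chk import *
d,dy=held("blue")
place("blue",.2,[d[0],0],0)
E
```

```text
held blue off along toolx -0.0320  y -0.0211 dyaw 0.7835 cost 0.772 opening 0.000 0.0 [-0.5  0.3  0.2]
go [ 0.5167 -0.1885  0.2   ] yaw 102.2 q6~ -0.56 TR [-0.4481, -0.5637, 0.006] TW [-0.0041, -0.0004, 0.5847] mm 540 deg 35
```

The grasp missed: the fingers closed on nothing, so blue was probably knocked aside. Open and look again.

arm_command(
  steps=[
    {"translation": [0, 0, -0.12], "twist": [0, 0, 0], "fingers": 1},
    {"translation": [0, 0, -0.12], "twist": [0, 0, 0], "fingers": 1},
    {"translation": [0, 0, -0.12], "twist": [0, 0, 0], "fingers": 1},
    {"translation": [0, 0, -0.12], "twist": [0, 0, 0], "fingers": 1},
  ],
)

```text
time: 21.68
eef_pos: [0.5568, 0.3501, 0.2923]
tcp_rot: [0.364, 0.931, -0.002, -0.002]
contact_force: [0.2, 0.2, 0.6]
opening: 0.838
finger_force: 0.0
```

```bash
python3 - <<'E'
from chk import *
s=get_state();p=read_camera("wrist");t=read_camera("top")
a=cv2.resize(p["pixels"],(400,300),interpolation=cv2.INTER_AREA);b=cv2.resize(t["pixels"][100:310,40:340],(428,300))
cv2.imwrite("pics/m1.png",np.hstack([a,b])[...,::-1]);print(s["eef_pos"],s["time"])
for c in("blue","green"):print(c,[(d["point"],back(p,d["point"][::-1],.07,s)[0].round(3)) for d in recognise(p,"bin_"+c)])
E
```

```text
[0.55681689 0.35013416 0.29234414] 21.675
blue [([156.7, 251.5], array([0.555, 0.349, 0.07 ])), ([163.7, 194.2], array([0.508, 0.286, 0.07 ]))]
green [([98.3, 185.6], array([0.437, 0.339, 0.07 ]))]
```

View pics/m1.png

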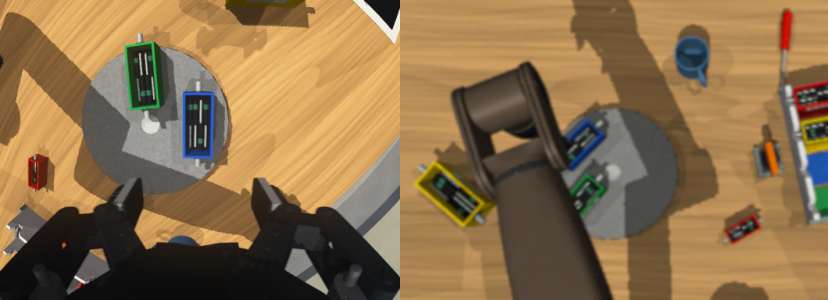

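```bash
python3 - <<'E'
from chk import *
o=bins(["blue","green"])
go(*o["blue"][:2],.053,o["blue"][2]+np.pi/2)
s=get_state();p=read_camera("scene")
cv2.imwrite("pics/m2.png",cv2.resize(p["pixels"][130:290,230:440],(787,600),interpolation=cv2.INTER_CUBIC)[...,::-1])
E
```

```text
21.875 [0.5571 0.3503 0.2933]
blue [0.5583 0.3495 0.8138] 0.019
green [0.4334 0.3379 0.9098] 0.156
go [0.5583 0.3495 0.053 ] yaw 136.6 q6~ -0.25 TR [-0.0021, 0.001, 0.3212] TW [-0.0028, -0.0012, 0.0108] mm 241 deg 1
```

View pics/m2.png

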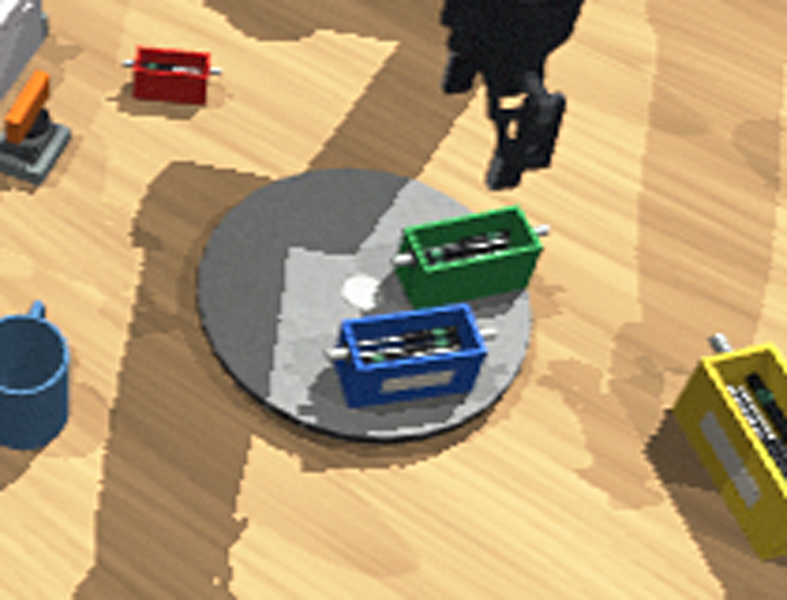

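```bash
python3 - <<'E'
from chk import *
s=get_state();p=read_camera("scene");w=read_camera("wrist")
e=s["eef_pos"]
print(e,s["opening"],"tcp in scene",proj(p,[e]), "tcp crop",(proj(p,[e])-[230,130])*3.75)
print("q1 xy angle",s["qpos"],np.arctan2(e[1],e[0]))
print("blue by scene",fitbin([(p,None)],"blue",(.558,.35),.03,.81)[:2],"wrist",fitbin([(w,s)],"blue",(.558,.35),.03,.81)[:2])
E
```

```text
[0.55751342 0.35045346 0.29444689] 1.000791589168065 tcp in scene [[353.93635111 177.26048304]] tcp crop [[464.76131668 177.2268114 ]]
q1 xy angle [ 4.07353342e-01  1.99133989e-01  1.51452199e+00  2.68857069e-06
  1.43021219e+00 -4.17768560e-01] 0.5611845600061658
blue by scene (array([0.55502288, 0.34805904, 0.82889164]), np.float64(0.046417112299465234)) wrist (array([0.55805985, 0.34900452, 0.81213691]), np.float64(0.015747585865374412))
```

arm_command(
  steps=[
    {"translation": [-0.002, 0.001, 0.07], "twist": [0, 0, 0.01], "fingers": 1},
    {"translation": [-0.002, 0.001, 0.15], "twist": [0, 0, 0.01], "fingers": 1},
    {"translation": [-0.002, 0.001, 0.23], "twist": [0, 0, 0.01], "fingers": 1},
    {"translation": [-0.002, 0.001, 0.29], "twist": [0, 0, 0.01], "fingers": 1},
    {"translation": [-0.002, 0.001, 0.32], "twist": [0, 0, 0.01], "fingers": 1},
  ],
)

```text
time: 22.7
eef_pos: [0.5577, 0.3494, 0.0525]
tcp_rot: [0.369, 0.929, -0.002, -0.002]
contact_force: [0.1, 0.2, 0.4]
opening: 0.999
finger_force: 0.0
```

arm_command(
  steps=[
    {"translation": [0, 0, 0], "twist": [0, 0, 0], "fingers": 1},
    {"translation": [0, 0, 0], "twist": [0, 0, 0], "fingers": 1},
  ],
)

```text
time: 22.95
eef_pos: [0.5613, 0.351, 0.0587]
tcp_rot: [0.369, 0.929, 0.002, 0.002]
contact_force: [0.1, -0.8, 0.1]
opening: 0.997
finger_force: 0.0
```

```bash
python3 - <<'E'
from chk import *
s=get_state();p=read_camera("scene");w=read_camera("wrist");e=s["eef_pos"]
R0=Ro.from_quat(s["tcp_rot"]).as_matrix()
for sg in(-1,0,1):
    u=proj(p,[e+R0@[0,sg*.0425,-.013*abs(sg)]])[0];cv2.circle(p["pixels"],tuple(int(v) for v in u.round()),1,(255,0,255),-1)
a=cv2.resize(w["pixels"],(400,300),interpolation=cv2.INTER_AREA);b=cv2.resize(p["pixels"][150:270,260:420],(400,300),interpolation=cv2.INTER_CUBIC)
cv2.imwrite("pics/m3.png",np.hstack([a,b])[...,::-1]);print(e,s["tcp_rot"],s["opening"],s["contact_force"])
E
```

```text
[0.56134448 0.35102233 0.05869243] [0.36907927 0.92939508 0.00162846 0.00161752] 0.9972261993521682 [ 0.12193821 -0.81167051  0.10491782]
```

View pics/m3.png

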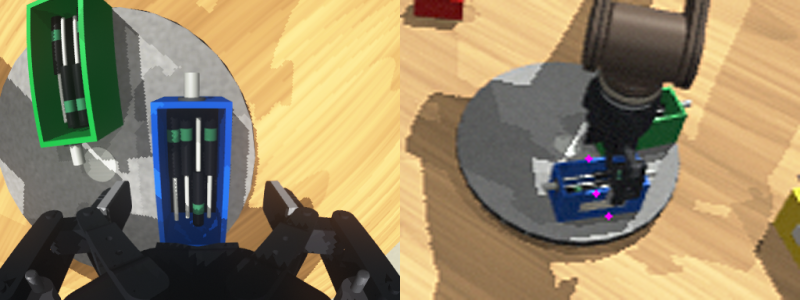

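arm_command(
  steps=[
    {"translation": [0, 0, 0], "twist": [0, 0, 0], "fingers": -1},
    {"translation": [0, 0, 0], "twist": [0, 0, 0], "fingers": -1},
    {"translation": [0, 0, 0], "twist": [0, 0, 0], "fingers": -1},
  ],
)

```text
time: 23.42
eef_pos: [0.5596, 0.3498, 0.0576]
tcp_rot: [0.369, 0.929, -0.0, 0.0]
contact_force: [-2.4, -2.4, 6.3]
opening: 0.541
finger_force: 60.4
```

arm_command(
  steps=[
    {"translation": [0, 0, 0], "twist": [0, 0, 0], "fingers": -1},
    {"translation": [0, 0, 0], "twist": [0, 0, 0], "fingers": -1},
  ],
)

```text
time: 23.68
eef_pos: [0.5596, 0.3498, 0.0576]
tcp_rot: [0.369, 0.929, -0.0, 0.0]
contact_force: [-3.1, -2.1, 6.3]
opening: 0.542
finger_force: 60.4
```

```bash
python3 - <<'E'
from chk import *
o=bins(["blue"])
s=get_state();print(s["opening"],s["finger_force"],s["contact_force"])
E
```

```text
23.675 [0.5596 0.3498 0.0576]
blue [0.559  0.3502 0.8147] 0.058
0.5401423943377649 60.43356701731682 [-2.78673695 -2.03161699  5.81485531]
```

arm_command(
  steps=[
    {"translation": [0, 0, -0.05], "twist": [0, 0, 0], "fingers": -1},
    {"translation": [0, 0, -0.1], "twist": [0, 0, 0], "fingers": -1},
    {"translation": [0, 0, -0.15], "twist": [0, 0, 0], "fingers": -1},
    {"translation": [0, 0, -0.2], "twist": [0, 0, 0], "fingers": -1},
    {"translation": [0, 0, -0.2], "twist": [0, 0, 0], "fingers": -1},
  ],
)

```text
time: 24.35
eef_pos: [0.5612, 0.3509, 0.2094]
tcp_rot: [0.369, 0.929, 0.003, 0.003]
contact_force: [-0.1, -0.6, -3.3]
opening: 0.535
finger_force: 62.1
```

```bash
python3 - <<'E'
from chk import *
d,dy=held("blue",dz=-.0276)
place("blue",.2,[d[0],0],0)
E
```

```text
held blue off along toolx -0.0000  y 0.0003 dyaw -0.0007 cost 0.020 opening 0.535 62.07218371331692 [-0.1 -0.6 -3.3]
go [ 0.5234 -0.2198  0.2   ] yaw 102.2 q6~ -0.61 TR [-0.4863, -0.5862, 0.0076] TW [0.0015, 0.0001, 0.5747] mm 571 deg 34
```

arm_command(
  steps=[
    {"translation": [-0.486, -0.586, 0.006], "twist": [0, 0, 0.575], "fingers": -1},
    {"translation": [-0.486, -0.586, 0.006], "twist": [0, 0, 0.575], "fingers": -1},
    {"translation": [-0.486, -0.586, 0.006], "twist": [0, 0, 0.575], "fingers": -1},
    {"translation": [-0.486, -0.586, 0.006], "twist": [0, 0, 0.575], "fingers": -1},
    {"translation": [-0.486, -0.586, 0.006], "twist": [0, 0, 0.575], "fingers": -1},
  ],
)

```text
time: 25.02
eef_pos: [0.5373, 0.0367, 0.1996]
tcp_rot: [0.628, 0.778, -0.001, -0.002]
contact_force: [0.3, -0.5, -3.5]
opening: 0.538
finger_force: 62.1
```

```bash
python3 -c "
from seat import *
place('blue',.2)"
```

```text
go [ 0.5234 -0.2198  0.2   ] yaw 102.2 q6~ -0.61 TR [-0.3304, -0.0901, -0.0006] TW [-0.005, -0.0017, -0.0003] mm 257 deg 0
```

arm_command(
  steps=[
    {"translation": [-0.336, -0.09, 0], "twist": [0, 0, 0], "fingers": -1},
    {"translation": [-0.336, -0.09, 0], "twist": [0, 0, 0], "fingers": -1},
    {"translation": [-0.336, -0.09, 0], "twist": [0, 0, 0], "fingers": -1},
    {"translation": [-0.336, -0.09, 0], "twist": [0, 0, 0], "fingers": -1},
    {"translation": [-0.336, -0.09, 0], "twist": [0, 0, 0], "fingers": -1},
  ],
)

```text
time: 25.65
eef_pos: [0.5246, -0.2252, 0.1997]
tcp_rot: [0.63, 0.777, -0.001, -0.003]
contact_force: [0.1, 1.0, -3.5]
opening: 0.536
finger_force: 62.2
```

arm_command(
  steps=[
    {"translation": [0, 0, 0], "twist": [0, 0, 0], "fingers": -1},
    {"translation": [0, 0, 0], "twist": [0, 0, 0], "fingers": -1},
  ],
)

```text
time: 25.9
eef_pos: [0.5263, -0.2204, 0.2018]
tcp_rot: [0.628, 0.779, 0.0, -0.002]
contact_force: [-0.0, -0.7, -3.2]
opening: 0.538
finger_force: 62.8
```

```bash
python3 -c "
from seat import *
held('blue')
place('blue',.103)"
```

```text
held blue off along toolx -0.0029  y -0.0009 dyaw 0.0197 cost 0.023 opening 0.538 62.7771620079875 [-0.  -0.7 -3.2]
go [ 0.5234 -0.2198  0.103 ] yaw 102.2 q6~ -0.61 TR [0.0014, -0.0037, 0.1325] TW [-0.0011, -0.0016, 0.0015] mm 99 deg 0
```

arm_command(
  steps=[
    {"translation": [0, -0.0037, 0.04], "twist": [0, 0, 0], "fingers": -1},
    {"translation": [0, -0.0037, 0.08], "twist": [0, 0, 0], "fingers": -1},
    {"translation": [0, -0.0037, 0.1], "twist": [0, 0, 0], "fingers": -1},
    {"translation": [0, -0.0037, 0.1], "twist": [0, 0, 0], "fingers": -1},
  ],
)

```text
time: 26.45
eef_pos: [0.5235, -0.2215, 0.1273]
tcp_rot: [0.628, 0.779, -0.0, -0.001]
contact_force: [0.1, 0.7, -3.6]
opening: 0.536
finger_force: 62.7
```

```bash
python3 -c "
from seat import *
held('blue',dz=-.0276)
held('blue',dz=-.0276)
place('blue',.103)
place('blue',.103,[-.003,0])"
```

```text
held blue off along toolx -0.0019  y -0.0016 dyaw 0.0297 cost 0.032 opening 0.536 62.698151618242264 [ 0.1  0.7 -3.6]
held blue off along toolx -0.0022  y -0.0014 dyaw 0.0277 cost 0.031 opening 0.535 62.76300888508558 [ 0.1 -0.2 -3.7]
go [ 0.5234 -0.2198  0.103 ] yaw 102.2 q6~ -0.61 TR [0.0045, -0.0011, 0.0356] TW [0.0014, 0.0014, 0.0004] mm 27 deg 0
go [ 0.5228 -0.2169  0.103 ] yaw 102.2 q6~ -0.61 TR [0.0085, -0.0011, 0.0356] TW [0.0014, 0.0014, 0.0004] mm 27 deg 0
```

arm_command(
  steps=[
    {"translation": [0.006, -0.001, 0.03], "twist": [0, 0, 0], "fingers": -1},
    {"translation": [0.006, -0.001, 0.05], "twist": [0, 0, 0], "fingers": -1},
    {"translation": [0.006, -0.001, 0.065], "twist": [0, 0, 0], "fingers": -1},
    {"translation": [0.006, -0.001, 0.065], "twist": [0, 0, 0], "fingers": -1},
  ],
)

```text
time: 27.05
eef_pos: [0.5219, -0.2184, 0.0789]
tcp_rot: [0.628, 0.778, -0.0, -0.001]
contact_force: [-0.5, 0.4, -3.9]
opening: 0.533
finger_force: 62.7
```

```bash
python3 -c "
from seat import *
print(get_state()['eef_pos'],get_state()['contact_force'])
place('blue',.0596,[-.001,0])"
```

```text
[ 0.52188289 -0.21841343  0.07886608] [-0.52733829  0.36531888 -3.94580905]
go [ 0.5232 -0.2188  0.0596] yaw 102.2 q6~ -0.61 TR [-0.001, 0.0017, 0.0257] TW [-0.0012, -0.0012, -0.0004] mm 19 deg 0
```

Already entering the slots with no side force, so I lower it to the floor.

arm_command(
  steps=[
    {"translation": [-0.001, 0.0015, 0.012], "twist": [0, 0, 0], "fingers": -1},
    {"translation": [-0.001, 0.0015, 0.02], "twist": [0, 0, 0], "fingers": -1},
    {"translation": [-0.001, 0.0015, 0.026], "twist": [0, 0, 0], "fingers": -1},
    {"translation": [-0.001, 0.0015, 0.026], "twist": [0, 0, 0], "fingers": -1},
    {"translation": [-0.001, 0.0015, 0.026], "twist": [0, 0, 0], "fingers": -1},
  ],
)

```text
time: 27.68
eef_pos: [0.5238, -0.2192, 0.0604]
tcp_rot: [0.628, 0.778, 0.0, 0.0]
contact_force: [-0.6, -0.7, -4.0]
opening: 0.535
finger_force: 62.8
```

```bash
python3 -c "
from seat import *
print(get_state()['eef_pos'],get_state()['contact_force'])"
```

```text
[ 0.52375935 -0.21919753  0.06037928] [-0.58802388 -0.73877183 -3.97277985]
```

arm_command(
  steps=[
    {"translation": [0, 0, 0.001], "twist": [0, 0, 0], "fingers": 0.5},
    {"translation": [0, 0, 0.001], "twist": [0, 0, 0], "fingers": 0.5},
    {"translation": [0, 0, 0.001], "twist": [0, 0, 0], "fingers": 0.5},
    {"translation": [0, 0, 0.001], "twist": [0, 0, 0], "fingers": 0.5},
  ],
)

```text
time: 28.18
eef_pos: [0.5239, -0.2192, 0.0598]
tcp_rot: [0.628, 0.778, 0.0, 0.0]
contact_force: [0.5, -0.2, -0.2]
opening: 0.748
finger_force: 0.0
```

arm_command(
  steps=[
    {"translation": [0, 0, -0.03], "twist": [0, 0, 0], "fingers": 0.5},
    {"translation": [0, 0, -0.09], "twist": [0, 0, 0], "fingers": 0.5},
    {"translation": [0, 0, -0.17], "twist": [0, 0, 0], "fingers": 0.7},
    {"translation": [0, 0, -0.2], "twist": [0, 0, 0], "fingers": 1},
    {"translation": [0, 0, -0.2], "twist": [0, 0, 0], "fingers": 1},
  ],
)

```text
time: 28.8
eef_pos: [0.5249, -0.2199, 0.2123]
tcp_rot: [0.628, 0.778, 0.0, 0.003]
contact_force: [-0.5, -0.1, 0.2]
opening: 0.998
finger_force: 0.0
```

```bash
python3 - <<'E'
from chk import *
hung(["red","yellow","blue"])
go(.434,.339,.2,.9+np.pi/2)
E
```

```text
hung red wrist ex -0.0002 ey 0.0002 dyaw 0.007 cost 0.173
hung red top ex -0.0012 ey -0.0034 dyaw 0.020 cost 0.256
hung yellow wrist ex -0.0013 ey -0.0011 dyaw -0.019 cost 0.216
hung yellow top ex 0.0014 ey -0.0052 dyaw -0.012 cost 0.329
hung blue wrist ex 0.0002 ey 0.0019 dyaw 0.000 cost 0.101
hung blue top ex 0.0133 ey 0.0121 dyaw 0.646 cost 0.931
go [0.434 0.339 0.2  ] yaw 141.6 q6~ -0.24 TR [0.7519, 0.0409, 0.0117] TW [-0.0008, -0.0017, -0.6565] mm 565 deg 39
```

arm_command(
  steps=[
    {"translation": [0.75, 0.041, 0.011], "twist": [0, 0, -0.656], "fingers": 1},
    {"translation": [0.75, 0.041, 0.011], "twist": [0, 0, -0.656], "fingers": 1},
    {"translation": [0.75, 0.041, 0.011], "twist": [0, 0, -0.656], "fingers": 1},
    {"translation": [0.75, 0.041, 0.011], "twist": [0, 0, -0.656], "fingers": 1},
    {"translation": [0.75, 0.041, 0.011], "twist": [0, 0, -0.656], "fingers": 1},
  ],
)

```text
time: 29.52
eef_pos: [0.4725, 0.0913, 0.2022]
tcp_rot: [0.329, 0.944, -0.001, -0.002]
contact_force: [1.3, 0.7, -0.5]
opening: 0.999
finger_force: 0.0
```

```bash
python3 - <<'E'
from chk import *
o=bins(["green"])
q=o.get("green",(.434,.339,.9));go(q[0],q[1],.2,q[2]+np.pi/2)
E
```

```text
29.525 [0.4725 0.0913 0.2022]
green [0.4305 0.3455 0.9037] 0.045
go [0.4305 0.3455 0.2   ] yaw 141.8 q6~ -0.23 TR [0.2459, 0.2268, 0.0048] TW [0.0006, -0.0079, 0.0012] mm 251 deg 0
```

arm_command(
  steps=[
    {"translation": [0.246, 0.227, 0], "twist": [0, 0, 0], "fingers": 1},
    {"translation": [0.246, 0.227, 0], "twist": [0, 0, 0], "fingers": 1},
    {"translation": [0.246, 0.227, 0], "twist": [0, 0, 0], "fingers": 1},
    {"translation": [0.246, 0.227, 0], "twist": [0, 0, 0], "fingers": 1},
    {"translation": [0.246, 0.227, 0], "twist": [0, 0, 0], "fingers": 1},
  ],
)

```text
time: 30.2
eef_pos: [0.4335, 0.3402, 0.202]
tcp_rot: [0.327, 0.945, -0.002, -0.002]
contact_force: [-0.1, 0.0, -0.4]
opening: 0.998
finger_force: 0.0
```

arm_command(
  steps=[
    {"translation": [0, 0, 0], "twist": [0, 0, 0], "fingers": 1},
    {"translation": [0, 0, 0], "twist": [0, 0, 0], "fingers": 1},
  ],
)

```text
time: 30.45
eef_pos: [0.436, 0.3361, 0.2038]
tcp_rot: [0.33, 0.944, -0.001, -0.001]
contact_force: [-0.2, -1.3, 0.1]
opening: 1.001
finger_force: 0.0
```

```bash
python3 - <<'E'
from chk import *
o=bins(["green"])
q=o["green"];go(q[0],q[1],.053,q[2]+np.pi/2)
E
```

```text
30.45 [0.436  0.3361 0.2038]
green [0.4339 0.3389 0.9027] 0.021
go [0.4339 0.3389 0.053 ] yaw 141.7 q6~ -0.24 TR [0.0047, 0.0013, 0.2016] TW [-0.0011, -0.0003, -0.0052] mm 151 deg 0
```

arm_command(
  steps=[
    {"translation": [0.0045, 0.001, 0.06], "twist": [0, 0, -0.005], "fingers": 1},
    {"translation": [0.0045, 0.001, 0.14], "twist": [0, 0, -0.005], "fingers": 1},
    {"translation": [0.0045, 0.001, 0.201], "twist": [0, 0, -0.005], "fingers": 1},
    {"translation": [0.0045, 0.001, 0.201], "twist": [0, 0, -0.005], "fingers": 1},
    {"translation": [0.0045, 0.001, 0.201], "twist": [0, 0, -0.005], "fingers": 1},
  ],
)

```text
time: 31.12
eef_pos: [0.4354, 0.3403, 0.0562]
tcp_rot: [0.328, 0.945, 0.001, 0.001]
contact_force: [0.7, -0.1, -0.1]
opening: 0.999
finger_force: 0.0
```

arm_command(
  steps=[
    {"translation": [0, 0, 0], "twist": [0, 0, 0], "fingers": -1},
    {"translation": [0, 0, 0], "twist": [0, 0, 0], "fingers": -1},
    {"translation": [0, 0, 0], "twist": [0, 0, 0], "fingers": -1},
    {"translation": [0, 0, 0], "twist": [0, 0, 0], "fingers": -1},
    {"translation": [0, 0, 0], "twist": [0, 0, 0], "fingers": -1},
  ],
)

```text
time: 31.75
eef_pos: [0.4355, 0.3412, 0.0568]
tcp_rot: [0.327, 0.945, 0.002, 0.002]
contact_force: [-1.8, -0.6, 5.8]
opening: 0.543
finger_force: 60.5
```

arm_command(
  steps=[
    {"translation": [0, 0, -0.06], "twist": [0, 0, 0], "fingers": -1},
    {"translation": [0, 0, -0.12], "twist": [0, 0, 0], "fingers": -1},
    {"translation": [0, 0, -0.18], "twist": [0, 0, 0], "fingers": -1},
    {"translation": [0, 0, -0.2], "twist": [0, 0, 0], "fingers": -1},
    {"translation": [0, 0, -0.2], "twist": [0, 0, 0], "fingers": -1},
  ],
)

```text
time: 32.38
eef_pos: [0.4338, 0.3403, 0.2043]
tcp_rot: [0.327, 0.945, 0.0, 0.0]
contact_force: [0.2, -0.2, -1.7]
opening: 0.543
finger_force: 61.7
```

```bash
python3 - <<'E'
from chk import *
d,dy=held("green",dz=-.026)
place("green",.2,[d[0],0],0)
E
```

```text
held green off along toolx -0.0020  y -0.0010 dyaw 0.0182 cost 0.029 opening 0.543 61.71996999531984 [ 0.2 -0.2 -1.7]
go [ 0.4448 -0.2348  0.2   ] yaw 102.2 q6~ -0.7 TR [-0.4858, -0.5926, 0.0041] TW [-0.0022, -0.0002, 0.6608] mm 575 deg 40
```

arm_command(
  steps=[
    {"translation": [-0.486, -0.5925, 0.004], "twist": [0, 0, 0.661], "fingers": -1},
    {"translation": [-0.486, -0.5925, 0.004], "twist": [0, 0, 0.661], "fingers": -1},
    {"translation": [-0.486, -0.5925, 0.004], "twist": [0, 0, 0.661], "fingers": -1},
    {"translation": [-0.486, -0.5925, 0.004], "twist": [0, 0, 0.661], "fingers": -1},
    {"translation": [-0.486, -0.5925, 0.004], "twist": [0, 0, 0.661], "fingers": -1},
  ],
)

```text
time: 33.05
eef_pos: [0.4384, 0.0262, 0.1995]
tcp_rot: [0.628, 0.778, -0.001, -0.002]
contact_force: [0.2, -0.1, -3.0]
opening: 0.541
finger_force: 62.0
```

```bash
python3 -c "
from seat import *
place('green',.2,[-.002,0])"
```

```text
go [ 0.4448 -0.2348  0.2   ] yaw 102.2 q6~ -0.7 TR [-0.342, -0.0649, -0.001] TW [-0.004, -0.0017, -0.0007] mm 261 deg 0
```

arm_command(
  steps=[
    {"translation": [-0.345, -0.065, 0], "twist": [0, 0, 0], "fingers": -1},
    {"translation": [-0.345, -0.065, 0], "twist": [0, 0, 0], "fingers": -1},
    {"translation": [-0.345, -0.065, 0], "twist": [0, 0, 0], "fingers": -1},
    {"translation": [-0.345, -0.065, 0], "twist": [0, 0, 0], "fingers": -1},
    {"translation": [-0.345, -0.065, 0], "twist": [0, 0, 0], "fingers": -1},
  ],
)

```text
time: 33.67
eef_pos: [0.4455, -0.2379, 0.1993]
tcp_rot: [0.63, 0.777, -0.0, -0.003]
contact_force: [1.1, 0.4, -2.6]
opening: 0.544
finger_force: 62.0
```

arm_command(
  steps=[
    {"translation": [0, 0, 0], "twist": [0, 0, 0], "fingers": -1},
    {"translation": [0, 0, 0], "twist": [0, 0, 0], "fingers": -1},
  ],
)

```text
time: 33.92
eef_pos: [0.4467, -0.2336, 0.2011]
tcp_rot: [0.628, 0.779, 0.0, -0.001]
contact_force: [1.3, -0.1, -2.1]
opening: 0.543
finger_force: 62.1
```

```bash
python3 -c "
from seat import *
held('green',dz=-.0268)
place('green',.103,[-.002,0])"
```

```text
held green off along toolx -0.0054  y -0.0055 dyaw 0.0038 cost 0.702 opening 0.543 62.07514654844999 [ 1.3 -0.1 -2.1]
go [ 0.4448 -0.2348  0.103 ] yaw 102.2 q6~ -0.7 TR [-0.0012, -0.003, 0.1314] TW [-0.0008, -0.0016, 0.0015] mm 99 deg 0
```

arm_command(
  steps=[
    {"translation": [-0.001, -0.003, 0.04], "twist": [0, 0, 0], "fingers": -1},
    {"translation": [-0.001, -0.003, 0.08], "twist": [0, 0, 0], "fingers": -1},
    {"translation": [-0.001, -0.003, 0.11], "twist": [0, 0, 0], "fingers": -1},
    {"translation": [-0.001, -0.003, 0.13], "twist": [0, 0, 0], "fingers": -1},
    {"translation": [-0.001, -0.003, 0.13], "twist": [0, 0, 0], "fingers": -1},
  ],
)

```text
time: 34.6
eef_pos: [0.4446, -0.2353, 0.1039]
tcp_rot: [0.628, 0.779, 0.0, -0.001]
contact_force: [0.3, 0.4, -1.7]
opening: 0.543
finger_force: 62.1
```

```bash
python3 -c "
from seat import *
print(get_state()['eef_pos'],get_state()['contact_force'])
held('green','s4',dz=-.0268)
place('green',.0588,[-.002,0])"
```

```text
[ 0.44463913 -0.23525382  0.10394517] [ 0.32576462  0.42813768 -1.66743778]
held green off along toolx -0.0055  y -0.0050 dyaw 0.0031 cost 0.746 opening 0.543 62.0870391279459 [ 0.3  0.4 -1.7]
go [ 0.4448 -0.2348  0.0588] yaw 102.2 q6~ -0.7 TR [0.0018, -0.0003, 0.0618] TW [-0.0001, -0.0002, 0.0007] mm 46 deg 0
```

View pics/s4.png

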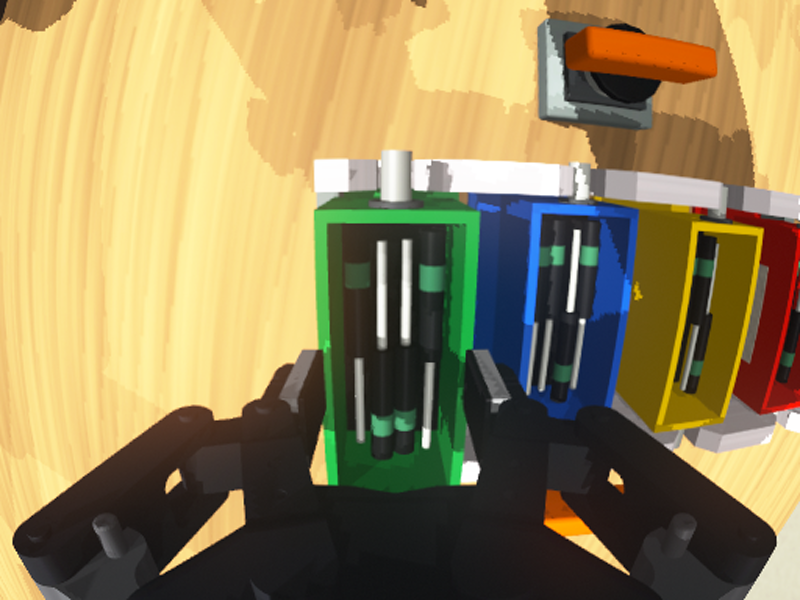

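Green (395,200) is lined up over its slot between the cheeks, and blue, yellow and red are hanging. Lower and release.

arm_command(
  steps=[
    {"translation": [0.001, 0, 0.02], "twist": [0, 0, 0], "fingers": -1},
    {"translation": [0.001, 0, 0.04], "twist": [0, 0, 0], "fingers": -1},
    {"translation": [0.001, 0, 0.053], "twist": [0, 0, 0], "fingers": -1},
    {"translation": [0.001, 0, 0.062], "twist": [0, 0, 0], "fingers": -1},
    {"translation": [0.001, 0, 0.062], "twist": [0, 0, 0], "fingers": -1},
  ],
)

```text
time: 35.28
eef_pos: [0.4452, -0.2361, 0.0586]
tcp_rot: [0.628, 0.778, 0.0, 0.0]
contact_force: [-0.3, -0.0, -1.3]
opening: 0.536
finger_force: 62.5
```

arm_command(
  steps=[
    {"translation": [0, 0, 0], "twist": [0, 0, 0], "fingers": -1},
  ],
)

```text
time: 35.4
eef_pos: [0.4452, -0.2361, 0.0586]
tcp_rot: [0.628, 0.778, -0.0, 0.0]
contact_force: [-0.9, -1.4, -1.6]
opening: 0.541
finger_force: 62.4
```

```bash
python3 -c "
from seat import *
print(get_state()['eef_pos'],get_state()['contact_force'])"
```

```text
[ 0.44524297 -0.23613772  0.05863542] [-0.88439638 -1.44927287 -1.59413317]
```

arm_command(
  steps=[
    {"translation": [0, 0, 0.001], "twist": [0, 0, 0], "fingers": 0.5},
    {"translation": [0, 0, 0.001], "twist": [0, 0, 0], "fingers": 0.5},
    {"translation": [0, 0, 0.001], "twist": [0, 0, 0], "fingers": 0.5},
    {"translation": [0, 0, 0.001], "twist": [0, 0, 0], "fingers": 0.5},
  ],
)

```text
time: 35.9
eef_pos: [0.4451, -0.236, 0.0579]
tcp_rot: [0.628, 0.778, -0.0, 0.0]
contact_force: [1.3, 0.9, -0.7]
opening: 0.748
finger_force: 0.0
```

arm_command(
  steps=[
    {"translation": [0, 0, -0.03], "twist": [0, 0, 0], "fingers": 0.5},
    {"translation": [0, 0, -0.09], "twist": [0, 0, 0], "fingers": 0.5},
    {"translation": [0, 0, -0.17], "twist": [0, 0, 0], "fingers": 0.7},
    {"translation": [0, 0.05, -0.25], "twist": [0, 0, 0], "fingers": 1},
    {"translation": [0, 0.1, -0.33], "twist": [0, 0, 0], "fingers": 1},
  ],
)

```text
time: 36.52
eef_pos: [0.5102, -0.2218, 0.2934]
tcp_rot: [0.628, 0.778, 0.0, 0.001]
contact_force: [0.4, -0.8, -0.8]
opening: 0.995
finger_force: 0.0
```

```bash
python3 -c "
from lib import *
go(.563,-.27,.37,np.radians(102.2))"
```

```text
go [ 0.563 -0.27   0.37 ] yaw 102.2 q6~ -0.66 TR [-0.0777, 0.0554, -0.102] TW [0.0007, 0.0008, -0.0012] mm 105 deg 0
```

arm_command(
  steps=[
    {"translation": [-0.078, 0.055, -0.102], "twist": [0, 0, 0], "fingers": 1},
    {"translation": [-0.078, 0.055, -0.102], "twist": [0, 0, 0], "fingers": 1},
    {"translation": [-0.078, 0.055, -0.102], "twist": [0, 0, 0], "fingers": 1},
    {"translation": [-0.078, 0.055, -0.102], "twist": [0, 0, 0], "fingers": 1},
    {"translation": [-0.078, 0.055, -0.102], "twist": [0, 0, 0], "fingers": 1},
  ],
)

```text
time: 37.15
eef_pos: [0.5613, -0.2694, 0.3656]
tcp_rot: [0.628, 0.778, -0.0, -0.002]
contact_force: [-0.7, 0.4, -0.5]
opening: 1.0
finger_force: 0.0
```

```bash
cat > knob.py <<'E'
from chk import *
HUE["orange"]=(6,15)
def kpos(sg): return R[:2]+sg*.130*np.array([-np.sin(R[2]),np.cos(R[2])])
def knobs(p,s,names=(1,-1)):
    h=cv2.cvtColor(p["pixels"],cv2.COLOR_RGB2HSV);m=((h[...,0]>=5)&(h[...,0]<=15)&(h[...,1]>225)&(h[...,2]>60)).astype(np.uint8)
    for sg in names:
        k=kpos(sg);u=proj(p,[[*k,.07]],s)[0];n,lab,st,ce=cv2.connectedComponentsWithStats(m)
        c=[i for i in range(1,n) if st[i,4]>60 and np.linalg.norm(ce[i]-u)<25]
        if not c: print("knob",sg,"not seen");continue
        pts=np.argwhere(np.isin(lab,c))[:,::-1];t=np.zeros(m.shape,np.uint8);cv2.fillConvexPoly(t,cv2.convexHull(pts.astype(np.int32)),1)
        A=np.radians(np.arange(-90,90,1.));e=[np.abs(hullmask(t.shape,proj(p,box(*k,R[2]+a,.052,.074,.016,.032),s))-t).sum()/t.sum() for a in A]
        i=int(np.argmin(e));print("knob y%+d at"%sg,k.round(4),"yaw rel rack deg",np.degrees(A[i]).round(),"cost %.3f"%e[i],"px",int(t.sum()),(ce[c[0]]-u).round(1))
E
python3 - <<'E'
from knob import *
s=get_state();p=read_camera("wrist")
print(s["eef_pos"]);knobs(p,s)
for c in I:
    q,f,_=fitbin([(p,s)],c,seat(c),.032,R[2]);e=Ro.from_euler("z",-R[2]).apply([*(q[:2]-seat(c)),0]);print(c,e.round(4),round(q[2]-R[2],3),round(f,3))
cv2.imwrite('pics/k1.png',cv2.resize(p['pixels'][...,::-1],(800,600),interpolation=cv2.INTER_CUBIC))
E
```

```text
[ 0.56134219 -0.269402    0.36560163]
knob y+1 at [ 0.5351 -0.0843] yaw rel rack deg 3.0 cost 0.143 px 641 [0.2 0.1]
knob y-1 at [ 0.59   -0.3384] yaw rel rack deg -15.0 cost 1.603 px 264 [ 1.7 -1.6]
red [-0.0007 -0.0019  0.    ] 0.023 0.217
yellow [ 0.001  -0.0028  0.    ] -0.011 0.199
blue [0.0019 0.0007 0.    ] 0.0 0.148
green [0.0012 0.     0.    ] -0.018 0.143
```

```bash
python3 -c "
from lib import *
go(.5351,-.0843,.18,np.radians(15.2))"
```

```text
go [ 0.5351 -0.0843  0.18  ] yaw 15.2 q6~ 1.15 TR [0.2482, 0.0183, 0.2484] TW [-0.0033, -0.0003, 1.4498] mm 264 deg 87
```

arm_command(
  steps=[
    {"translation": [0.248, 0.018, 0.1], "twist": [0, 0, 0.89], "fingers": 0.2},
    {"translation": [0.248, 0.018, 0.15], "twist": [0, 0, 0.89], "fingers": 0},
    {"translation": [0.248, 0.018, 0.2], "twist": [0, 0, 0.89], "fingers": 0},
    {"translation": [0.248, 0.018, 0.22], "twist": [0, 0, 0.89], "fingers": 0},
    {"translation": [0.248, 0.018, 0.22], "twist": [0, 0, 0.89], "fingers": 0},
  ],
)

```text
time: 37.83
eef_pos: [0.5315, -0.0819, 0.196]
tcp_rot: [0.911, 0.411, -0.004, -0.004]
contact_force: [0.8, -0.2, -0.3]
opening: 0.5
finger_force: 0.0
```

```bash
python3 -c "
from lib import *
go(.5351,-.0843,.18,np.radians(15.2))"
```

```text
go [ 0.5351 -0.0843  0.18  ] yaw 15.2 q6~ 1.15 TR [0.0008, 0.0059, 0.0213] TW [-0.0093, 0.007, 0.5566] mm 17 deg 33
```

arm_command(
  steps=[
    {"translation": [0.001, 0.006, 0], "twist": [0, 0, 0.56], "fingers": 0},
    {"translation": [0.001, 0.006, 0], "twist": [0, 0, 0.56], "fingers": 0},
    {"translation": [0.001, 0.006, 0], "twist": [0, 0, 0.56], "fingers": 0},
    {"translation": [0.001, 0.006, 0], "twist": [0, 0, 0.56], "fingers": 0},
    {"translation": [0.001, 0.006, 0], "twist": [0, 0, 0.56], "fingers": 0},
  ],
)

```text
time: 38.45
eef_pos: [0.5398, -0.0879, 0.2024]
tcp_rot: [0.991, 0.133, -0.0, -0.0]
contact_force: [0.6, 0.1, 1.0]
opening: 0.498
finger_force: 0.0
```

arm_command(
  steps=[
    {"translation": [0, 0, 0], "twist": [0, 0, 0], "fingers": 0},
    {"translation": [0, 0, 0], "twist": [0, 0, 0], "fingers": 0},
  ],
)

```text
time: 38.7
eef_pos: [0.5402, -0.0881, 0.2028]
tcp_rot: [0.991, 0.132, 0.0, 0.0]
contact_force: [-0.2, 0.4, -0.2]
opening: 0.5
finger_force: 0.0
```

```bash
python3 -c "
from knob import *
s=get_state();p=read_camera('wrist');print(s['eef_pos'],s['qpos'][5]);knobs(p,s,(1,))
np.savez('k2.npz',p=p['pixels'])
go(*kpos(1),.055,R[2]+.05)"
```

```text
[ 0.54023858 -0.08814095  0.20275145] 0.9580327268860126
knob 1 not seen
go [ 0.5351 -0.0843  0.055 ] yaw 15.1 q6~ 1.15 TR [-0.0053, -0.0068, 0.197] TW [0.0, -0.0, 0.0024] mm 148 deg 0
```

arm_command(
  steps=[
    {"translation": [-0.005, -0.007, 0.06], "twist": [0, 0, 0], "fingers": 0},
    {"translation": [-0.005, -0.007, 0.11], "twist": [0, 0, 0], "fingers": 0},
    {"translation": [-0.005, -0.007, 0.15], "twist": [0, 0, 0], "fingers": 0},
    {"translation": [-0.005, -0.007, 0.15], "twist": [0, 0, 0], "fingers": 0},
  ],
)

```text
time: 39.25
eef_pos: [0.533, -0.0833, 0.0875]
tcp_rot: [0.991, 0.132, -0.003, -0.001]
contact_force: [-0.3, -0.4, 0.0]
opening: 0.498
finger_force: 0.0
```

```bash
python3 -c "
from knob import *
s=get_state();p=read_camera('wrist');print(s['eef_pos'],s['contact_force'])
h=cv2.cvtColor(p['pixels'],cv2.COLOR_RGB2HSV);m=((h[...,0]>=4)&(h[...,0]<=16)&(h[...,1]>215)&(h[...,2]>50)).astype(np.uint8)
n,lab,st,ce=cv2.connectedComponentsWithStats(m)
for i in range(1,n):
  if st[i,4]>100: print(st[i],ce[i].round(), cv2.minAreaRect(np.argwhere(lab==i)[:,::-1].astype(np.float32)))
print('expected',proj(p,[[*kpos(1),.084]],s), proj(p,box(*kpos(1),R[2]+.05,.052,.074,.016,.032)[4:],s).round())
go(*kpos(1),.055,R[2]+.05)"
```

```text
[ 0.53304296 -0.08327077  0.08745106] [-0.27666352 -0.41021171  0.0316389 ]
[ 241  149   26  113 1121] [255. 203.] ((253.5, 204.99996948242188), (24.999996185302734, 111.99998474121094), 0.0)
expected [[254.31688844 213.75997571]] [[266. 265.]
 [242. 265.]
 [268. 155.]
 [241. 155.]]
go [ 0.5351 -0.0843  0.055 ] yaw 15.1 q6~ 1.15 TR [0.0004, 0.0008, 0.0461] TW [-0.0012, 0.0017, 0.0021] mm 35 deg 0
```

arm_command(
  steps=[
    {"translation": [0.001, 0.001, 0.025], "twist": [0, 0, 0], "fingers": 0},
    {"translation": [0.001, 0.001, 0.045], "twist": [0, 0, 0], "fingers": 0},
    {"translation": [0.001, 0.001, 0.045], "twist": [0, 0, 0], "fingers": 0},
    {"translation": [0.001, 0.001, 0.045], "twist": [0, 0, 0], "fingers": -1},
    {"translation": [0.001, 0.001, 0.045], "twist": [0, 0, 0], "fingers": -1},
  ],
  grip_force=60,
)

```text
time: 39.92
eef_pos: [0.5367, -0.0847, 0.0571]
tcp_rot: [0.991, 0.132, 0.001, 0.0]
contact_force: [0.1, -0.1, 0.1]
opening: 0.08
finger_force: 0.0
```

arm_command(
  steps=[
    {"translation": [0, 0, 0], "twist": [0, 0, 0], "fingers": -1},
    {"translation": [0, 0, 0], "twist": [0, 0, 0], "fingers": -1},
    {"translation": [0, 0, 0], "twist": [0, 0, 0], "fingers": -1},
  ],
)

```text
time: 40.3
eef_pos: [0.5362, -0.0846, 0.0566]
tcp_rot: [0.991, 0.132, 0.0, 0.0]
contact_force: [0.6, 0.1, -0.3]
opening: -0.001
finger_force: 0.0
```

```bash
python3 -c "
from lib import *
s=get_state();print(s['eef_pos'],s['contact_force'],s['wrist_torque'],s['opening'],s['finger_force'],s['tcp_rot'])"
```

```text
[ 0.53623886 -0.08458178  0.05661518] [ 0.64499455  0.10878345 -0.31890752] [-0.00989396  0.01096107 -0.01018935] -0.0006220502666043819 0.0 [9.91239597e-01 1.32075925e-01 9.05122994e-05 5.49817947e-05]
```

```bash
python3 -c "
from knob import *
s=get_state();p=read_camera('wrist');t=read_camera('scene');print(s['eef_pos'],s['opening'])
for v,ss in((p,s),(t,None)):
  h=cv2.cvtColor(v['pixels'],cv2.COLOR_RGB2HSV);m=((h[...,0]>=4)&(h[...,0]<=16)&(h[...,1]>215)&(h[...,2]>50)).astype(np.uint8)
  n,lab,st,ce=cv2.connectedComponentsWithStats(m)
  for i in range(1,n):
    if st[i,4]>60: print(st[i],ce[i].round())
  print('expected top',proj(v,[[*kpos(1),.084]],ss), proj(v,box(*kpos(1),R[2]+.05,.052,.074,.016,.032)[4:],ss).round().tolist(),'tcp',proj(v,[s['eef_pos'],s['eef_pos']+[0,0,.019]],ss).tolist())
u=proj(t,[s['eef_pos']])[0].astype(int);print(u)
a=cv2.resize(p['pixels'][120:330,130:380],(400,336),interpolation=cv2.INTER_CUBIC);c=t['pixels'].copy()
cv2.circle(c,tuple(int(z) for z in u),1,(255,0,255),-1)
b=cv2.resize(c[u[1]-60:u[1]+40,u[0]-60:u[0]+60],(400,336),interpolation=cv2.INTER_CUBIC)
cv2.imwrite('pics/f.png',np.hstack([a,b])[...,::-1])"
```

```text
[ 0.53623886 -0.08458178  0.05661518] -0.0006220502666043819
[ 235  161   31   70 1670] [250. 194.]
expected top [[250.80722189 238.87902965]] [[264.0, 295.0], [237.0, 295.0], [267.0, 171.0], [235.0, 170.0]] tcp [[251.87261425378836, 218.31479722642428], [251.89576543537703, 230.74883721106]]
expected top [[236.74437471 155.47612823]] [[239.0, 148.0], [243.0, 149.0], [230.0, 162.0], [235.0, 163.0]] tcp [[236.7045777001089, 160.8581116069977], [236.5475616638547, 157.24431311354033]]
[236 160]
```

View pics/f.png

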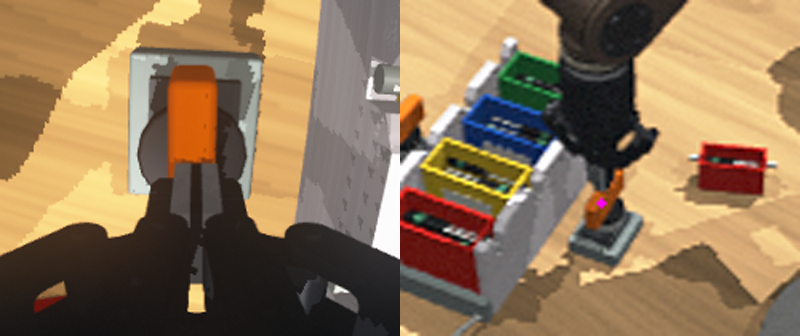

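The bar shows unbroken in front of the fingertips, so the real fingertips end some 30 mm above the stated TCP. The bins were therefore gripped near the rim, which explains the missed blue grasp. I open and step down under force watch.

arm_command(
  steps=[
    {"translation": [0, 0, 0], "twist": [0, 0, 0], "fingers": 0},
    {"translation": [0, 0, 0], "twist": [0, 0, 0], "fingers": 0},
    {"translation": [0, 0, 0.01], "twist": [0, 0, 0], "fingers": 0},
    {"translation": [0, 0, 0.02], "twist": [0, 0, 0], "fingers": 0},
    {"translation": [0, 0, 0.02], "twist": [0, 0, 0], "fingers": 0},
  ],
)

```text
time: 41.02
eef_pos: [0.5352, -0.0842, 0.0402]
tcp_rot: [0.991, 0.132, -0.001, -0.001]
contact_force: [-0.2, 1.3, -0.8]
opening: 0.496
finger_force: 0.0
```

arm_command(
  steps=[
    {"translation": [-0.001, 0, 0], "twist": [0, 0, 0], "fingers": -1},
    {"translation": [-0.001, 0, 0], "twist": [0, 0, 0], "fingers": -1},
    {"translation": [-0.001, 0, 0], "twist": [0, 0, 0], "fingers": -1},
    {"translation": [-0.001, 0, 0], "twist": [0, 0, 0], "fingers": -1},
  ],
)

```text
time: 41.52
eef_pos: [0.535, -0.0833, 0.0418]
tcp_rot: [0.991, 0.132, -0.001, -0.002]
contact_force: [-1.6, 4.7, 3.7]
opening: 0.168
finger_force: 60.9
```

```bash
cat > st.py <<'E'
from lib import *
s=get_state();y=Ro.from_quat(s['tcp_rot']).as_matrix()[:2,0]
print(round(s['time'],1),s['eef_pos'].round(4),'F',s['contact_force'].round(1),'T',s['wrist_torque'].round(3),'op %.3f ff %.1f yaw %.1f q6 %.2f'%(s['opening'],s['finger_force'],np.degrees(np.arctan2(y[1],y[0])),s['qpos'][5]))
E
python3 st.py
```

```text
41.5 [ 0.535  -0.0833  0.0418] F [-1.6  4.7  3.7] T [ 0.766  0.313 -0.123] op 0.168 ff 60.9 yaw 15.1 q6 0.96
```

arm_command(
  steps=[
    {"translation": [0, 0, 0], "twist": [0, 0, 0.07], "fingers": -1},
    {"translation": [0, 0, 0], "twist": [0, 0, 0.14], "fingers": -1},
    {"translation": [0, 0, 0], "twist": [0, 0, 0.2], "fingers": -1},
    {"translation": [0, 0, 0], "twist": [0, 0, 0.2], "fingers": -1},
  ],
)

```text
time: 42.02
eef_pos: [0.5341, -0.0836, 0.042]
tcp_rot: [0.999, 0.034, -0.002, 0.0]
contact_force: [-3.3, 5.8, 5.1]
opening: 0.173
finger_force: 98.4
```

```bash
python3 st.py
```

```text
42.0 [ 0.5341 -0.0836  0.042 ] F [-3.3  5.8  5.1] T [0.888 0.659 2.252] op 0.173 ff 98.4 yaw 3.9 q6 1.16
```

Wrong way for this knob: 2.25 N m against its stop. It must tighten anticlockwise.

arm_command(
  steps=[
    {"translation": [0, 0, 0], "twist": [0, 0, -0.17], "fingers": -1},
    {"translation": [0, 0, 0], "twist": [0, 0, -0.32], "fingers": -1},
    {"translation": [0, 0, 0], "twist": [0, 0, -0.48], "fingers": -1},
    {"translation": [0, 0, 0], "twist": [0, 0, -0.64], "fingers": -1},
    {"translation": [0, 0, 0], "twist": [0, 0, -0.8], "fingers": -1},
  ],
)

```text
time: 42.65
eef_pos: [0.5348, -0.0833, 0.0418]
tcp_rot: [0.901, 0.434, -0.0, -0.002]
contact_force: [-1.7, 4.1, 2.9]
opening: 0.164
finger_force: 61.0
```

```bash
python3 st.py
```

```text
42.6 [ 0.5348 -0.0833  0.0418] F [-1.7  4.1  2.9] T [ 0.76   0.311 -0.129] op 0.164 ff 61.0 yaw 51.4 q6 0.33
```

arm_command(
  steps=[
    {"translation": [0, 0, 0], "twist": [0, 0, -0.16], "fingers": -1},
    {"translation": [0, 0, 0], "twist": [0, 0, -0.32], "fingers": -1},
    {"translation": [0, 0, 0], "twist": [0, 0, -0.48], "fingers": -1},
    {"translation": [0, 0, 0], "twist": [0, 0, -0.62], "fingers": -1},
    {"translation": [0, 0, 0], "twist": [0, 0, -0.62], "fingers": -1},
  ],
)

```text
time: 43.28
eef_pos: [0.5349, -0.0833, 0.0418]
tcp_rot: [0.719, 0.695, 0.001, -0.002]
contact_force: [-2.5, 5.6, 4.4]
opening: 0.168
finger_force: 61.9
```

```bash
python3 st.py
```

```text
43.3 [ 0.5349 -0.0833  0.0418] F [-2.5  5.6  4.4] T [ 0.796  0.514 -0.933] op 0.168 ff 61.9 yaw 88.0 q6 -0.31
```

Tight against the stop. Release and go to the other knob.

arm_command(
  steps=[
    {"translation": [0, 0, 0], "twist": [0, 0, 0], "fingers": 0},
    {"translation": [0, 0, 0], "twist": [0, 0, 0], "fingers": 0},
    {"translation": [0, 0, -0.06], "twist": [0, 0, 0], "fingers": 0},
    {"translation": [0, 0, -0.14], "twist": [0, 0, 0], "fingers": 0},
    {"translation": [0, 0, -0.22], "twist": [0, 0, 0], "fingers": 0},
  ],
)

```text
time: 43.9
eef_pos: [0.5354, -0.0852, 0.2081]
tcp_rot: [0.717, 0.697, -0.0, 0.0]
contact_force: [0.7, -0.5, 0.5]
opening: 0.497
finger_force: 0.0
```

```bash
python3 -c "
from knob import *
s=get_state();p=read_camera('wrist');print(s['eef_pos'],s['opening']);
print(kpos(-1));go(*kpos(-1),.2,R[2]-.056)"
```

```text
[ 0.53535472 -0.08517367  0.20811878] 0.49710233093820483
[ 0.59000611 -0.33842327]
go [ 0.59   -0.3384  0.2   ] yaw 9.0 q6~ 0.89 TR [-0.3334, 0.0755, 0.0282] TW [0.0166, -0.0057, 1.3231] mm 257 deg 79
```

arm_command(
  steps=[
    {"translation": [-0.333, 0.0755, 0.01], "twist": [0, 0, 0.85], "fingers": 0},
    {"translation": [-0.333, 0.0755, 0.01], "twist": [0, 0, 0.85], "fingers": 0},
    {"translation": [-0.333, 0.0755, 0.01], "twist": [0, 0, 0.85], "fingers": 0},
    {"translation": [-0.333, 0.0755, 0.01], "twist": [0, 0, 0.85], "fingers": 0},
    {"translation": [-0.333, 0.0755, 0.01], "twist": [0, 0, 0.85], "fingers": 0},
  ],
)

```text
time: 44.58
eef_pos: [0.5846, -0.3408, 0.1977]
tcp_rot: [0.949, 0.316, -0.0, 0.001]
contact_force: [0.5, 1.0, 0.0]
opening: 0.504
finger_force: 0.0
```

```bash
python3 -c "
from knob import *
go(*kpos(-1),.15,R[2]-.056)"
```

```text
go [ 0.59   -0.3384  0.15  ] yaw 9.0 q6~ 0.89 TR [0.0078, 0.0017, 0.0635] TW [0.001, 0.001, 0.4641] mm 48 deg 28
```

arm_command(
  steps=[
    {"translation": [0.007, 0.002, 0], "twist": [0, 0, 0.464], "fingers": 0},
    {"translation": [0.007, 0.002, 0], "twist": [0, 0, 0.464], "fingers": 0},
    {"translation": [0.007, 0.002, 0.03], "twist": [0, 0, 0.464], "fingers": 0},
    {"translation": [0.007, 0.002, 0.063], "twist": [0, 0, 0.464], "fingers": 0},
    {"translation": [0.007, 0.002, 0.063], "twist": [0, 0, 0.464], "fingers": 0},
  ],
)

```text
time: 45.2
eef_pos: [0.5886, -0.3333, 0.1485]
tcp_rot: [0.997, 0.083, -0.002, -0.002]
contact_force: [0.4, 0.5, 0.3]
opening: 0.497
finger_force: 0.0
```

arm_command(
  steps=[
    {"translation": [0, 0, 0], "twist": [0, 0, 0], "fingers": 0},
  ],
)

```text
time: 45.32
eef_pos: [0.5905, -0.3346, 0.1525]
tcp_rot: [0.997, 0.083, 0.0, 0.001]
contact_force: [-0.9, -0.1, 0.9]
opening: 0.501
finger_force: 0.0
```

```bash
python3 -c "
from knob import *
s=get_state();p=read_camera('wrist');print(s['eef_pos'],s['contact_force'])
h=cv2.cvtColor(p['pixels'],cv2.COLOR_RGB2HSV);m=((h[...,0]>=4)&(h[...,0]<=16)&(h[...,1]>215)&(h[...,2]>50)).astype(np.uint8)
n,lab,st,ce=cv2.connectedComponentsWithStats(m)
for i in range(1,n):
  if st[i,4]>100: print(st[i],ce[i].round(), cv2.minAreaRect(np.argwhere(lab==i)[:,::-1].astype(np.float32)))
print(proj(p,box(*kpos(-1),R[2]-.056,.052,.074,.016,.032)[4:],s).round().tolist())
go(*kpos(-1),.040,R[2]-.056)"
```

```text
[ 0.59047415 -0.33455212  0.152547  ] [-0.88219304 -0.09951348  0.92992777]
[246 143  20  86 367] [256. 176.] ((255.5, 185.5), (85.0, 19.0), 90.0)
[  0 181  43  32 804] [ 20. 195.] ((22.2499942779541, 195.25), (48.06661605834961, 22.452167510986328), 18.434946060180664)
[[265.0, 230.0], [246.0, 230.0], [267.0, 146.0], [247.0, 146.0]]
go [ 0.59   -0.3384  0.04  ] yaw 9.0 q6~ 0.89 TR [-0.0021, 0.0044, 0.151] TW [0.002, -0.0015, 0.0091] mm 113 deg 1
```

arm_command(
  steps=[
    {"translation": [-0.002, 0.004, 0.06], "twist": [0, 0, 0.009], "fingers": 0},
    {"translation": [-0.002, 0.004, 0.11], "twist": [0, 0, 0.009], "fingers": 0},
    {"translation": [-0.002, 0.004, 0.14], "twist": [0, 0, 0.009], "fingers": 0},
    {"translation": [-0.002, 0.004, 0.151], "twist": [0, 0, 0.009], "fingers": 0},
    {"translation": [-0.002, 0.004, 0.151], "twist": [0, 0, 0.009], "fingers": 0},
  ],
)

```text
time: 46.0
eef_pos: [0.5897, -0.3376, 0.0393]
tcp_rot: [0.997, 0.078, 0.0, 0.0]
contact_force: [0.0, -1.3, -0.2]
opening: 0.498
finger_force: 0.0
```

arm_command(
  steps=[
    {"translation": [0, 0, 0], "twist": [0, 0, 0], "fingers": -1},
    {"translation": [0, 0, 0], "twist": [0, 0, 0], "fingers": -1},
    {"translation": [0, 0, 0], "twist": [0, 0, 0], "fingers": -1},
    {"translation": [0, 0, 0], "twist": [0, 0, 0], "fingers": -1},
  ],
)

```text
time: 46.5
eef_pos: [0.5901, -0.3375, 0.0407]
tcp_rot: [0.997, 0.078, 0.001, 0.001]
contact_force: [-0.8, 2.4, 5.3]
opening: 0.173
finger_force: 61.7
```

```bash
python3 st.py
```

```text
46.5 [ 0.5901 -0.3375  0.0407] F [-0.8  2.4  5.3] T [ 0.359  0.21  -0.042] op 0.173 ff 61.7 yaw 9.0 q6 0.74
```

The other knob must tighten clockwise (+twist).

arm_command(
  steps=[
    {"translation": [0, 0, 0], "twist": [0, 0, 0.15], "fingers": -1},
    {"translation": [0, 0, 0], "twist": [0, 0, 0.3], "fingers": -1},
    {"translation": [0, 0, 0], "twist": [0, 0, 0.3], "fingers": -1},
  ],
)

```text
time: 46.88
eef_pos: [0.5901, -0.3377, 0.0407]
tcp_rot: [0.997, -0.079, 0.001, 0.001]
contact_force: [-0.3, 2.0, 6.2]
opening: 0.168
finger_force: 61.6
```

```bash
python3 st.py
```

```text
46.9 [ 0.5901 -0.3377  0.0407] F [-0.3  2.   6.2] T [ 0.268  0.191 -0.165] op 0.168 ff 61.6 yaw -9.1 q6 1.06
```

arm_command(
  steps=[
    {"translation": [0, 0, 0], "twist": [0, 0, 0.16], "fingers": -1},
    {"translation": [0, 0, 0], "twist": [0, 0, 0.32], "fingers": -1},
    {"translation": [0, 0, 0], "twist": [0, 0, 0.48], "fingers": -1},
    {"translation": [0, 0, 0], "twist": [0, 0, 0.64], "fingers": -1},
    {"translation": [0, 0, 0], "twist": [0, 0, 0.78], "fingers": -1},
  ],
)

```text
time: 47.5
eef_pos: [0.5898, -0.3382, 0.0407]
tcp_rot: [0.883, -0.47, 0.001, 0.001]
contact_force: [-1.7, 1.2, 6.3]
opening: 0.17
finger_force: 61.6
```

arm_command(
  steps=[
    {"translation": [0, 0, 0], "twist": [0, 0, 0.08], "fingers": -1},
    {"translation": [0, 0, 0], "twist": [0, 0, 0.15], "fingers": -1},
    {"translation": [0, 0, 0], "twist": [0, 0, 0.15], "fingers": -1},
  ],
)

```text
time: 47.88
eef_pos: [0.5896, -0.3382, 0.0407]
tcp_rot: [0.846, -0.533, 0.001, 0.001]
contact_force: [-1.1, 1.0, 6.0]
opening: 0.17
finger_force: 63.9
```

```bash
python3 st.py
```

```text
47.9 [ 0.5896 -0.3382  0.0407] F [-1.1  1.   6. ] T [0.174 0.356 1.237] op 0.170 ff 63.9 yaw -64.4 q6 2.03
```

arm_command(
  steps=[
    {"translation": [0, 0, 0], "twist": [0, 0, 0], "fingers": 0},
    {"translation": [0, 0, 0], "twist": [0, 0, 0], "fingers": 0},
    {"translation": [0, 0, -0.06], "twist": [0, 0, 0], "fingers": 0},
    {"translation": [0, 0, -0.14], "twist": [0, 0, 0], "fingers": 0},
    {"translation": [0, 0, -0.22], "twist": [0, 0, 0], "fingers": 0},
  ],
)

```text
time: 48.5
eef_pos: [0.5886, -0.337, 0.2042]
tcp_rot: [0.844, -0.536, -0.001, -0.0]
contact_force: [0.8, -0.9, 0.2]
opening: 0.504
finger_force: 0.0
```

arm_command(
  steps=[
    {"translation": [0, 0, -0.2], "twist": [0, 0, 0], "fingers": 0},
    {"translation": [0, 0, -0.2], "twist": [0, 0, 0], "fingers": 0},
    {"translation": [0, 0, -0.2], "twist": [0, 0, 0], "fingers": 0},
    {"translation": [0, 0, -0.2], "twist": [0, 0, 0], "fingers": 0},
  ],
)

```text
time: 49.0
eef_pos: [0.5898, -0.3378, 0.3567]
tcp_rot: [0.844, -0.536, 0.003, 0.0]
contact_force: [-0.3, 0.3, 0.1]
opening: 0.501
finger_force: 0.0
```

```bash
python3 - <<'E'
from knob import *
s=get_state();print(s["eef_pos"])
for n in("wrist","scene"):
    p=read_camera(n);ss=s if n=="wrist" else None
    print(n);knobs(p,ss)
    for c in I:
        try:
            q,f,_=fitbin([(p,ss)],c,seat(c),.032,R[2]);e=Ro.from_euler("z",-R[2]).apply([*(q[:2]-seat(c)),0]);print(c,e.round(4),round(q[2]-R[2],3),round(f,3))
        except Exception as ex: print(c,ex)
E
```

```text
[ 0.58980214 -0.33784223  0.35665485]
wrist
knob y+1 at [ 0.5351 -0.0843] yaw rel rack deg 77.0 cost 0.637 px 298 [-0.1  2.6]
knob y-1 at [ 0.59   -0.3384] yaw rel rack deg -74.0 cost 0.164 px 467 [-2.   1.7]
red [-0.0001  0.0063  0.    ] 0.034 0.284
yellow [-0.0066  0.0067  0.    ] 0.206 0.348
blue [0.0007 0.0052 0.    ] -0.003 0.247
green [-0.0052  0.013   0.    ] 0.113 0.738
scene
knob 1 not seen
knob -1 not seen
red [ 0.0012 -0.0031  0.    ] -0.027 0.109
yellow [-0.0116 -0.015   0.    ] -0.106 0.32
blue [-0.0191 -0.0142  0.    ] 0.525 0.487
green [-0.0207 -0.0146  0.    ] 0.513 0.561
```

```bash
python3 -c "
from lib import *
go(.50,-.225,.38,np.radians(12))"
```

```text
go [ 0.5   -0.225  0.38 ] yaw 12.0 q6~ 0.94 TR [-0.1855, 0.0435, -0.0378] TW [-0.0008, 0.0029, -1.2804] mm 146 deg 77
```

arm_command(
  steps=[
    {"translation": [-0.185, 0.0435, -0.037], "twist": [0, 0, -0.89], "fingers": 1},
    {"translation": [-0.185, 0.0435, -0.037], "twist": [0, 0, -0.89], "fingers": 1},
    {"translation": [-0.185, 0.0435, -0.037], "twist": [0, 0, -0.89], "fingers": 1},
    {"translation": [-0.185, 0.0435, -0.037], "twist": [0, 0, -0.89], "fingers": 1},
    {"translation": [-0.185, 0.0435, -0.037], "twist": [0, 0, -0.89], "fingers": 1},
  ],
)

```text
time: 49.72
eef_pos: [0.4996, -0.2247, 0.3779]
tcp_rot: [0.995, -0.096, -0.002, -0.001]
contact_force: [0.3, -1.1, -0.3]
opening: 1.002
finger_force: 0.0
```

arm_command(
  steps=[
    {"translation": [0, 0, 0], "twist": [0, 0, -0.39], "fingers": 1},
    {"translation": [0, 0, 0], "twist": [0, 0, -0.39], "fingers": 1},
    {"translation": [0, 0, 0], "twist": [0, 0, -0.39], "fingers": 1},
    {"translation": [0, 0, 0], "twist": [0, 0, -0.39], "fingers": 1},
    {"translation": [0, 0, 0], "twist": [0, 0, -0.39], "fingers": 1},
  ],
)

```text
time: 50.35
eef_pos: [0.5004, -0.2255, 0.3805]
tcp_rot: [0.995, 0.104, -0.0, -0.0]
contact_force: [0.8, -0.1, -0.4]
opening: 1.0
finger_force: 0.0
```

```bash
python3 - <<'E'
from knob import *
s=get_state();p=read_camera("wrist");print(s["eef_pos"]);knobs(p,s)
for c in I:
    # length of the rim along the pins fixes the height: the plate ends are hidden/narrower, so fit y-extent via free underside height
    r=[]
    for zb in(.022,.027,.032,.037,.042):
        q,f,_=fitbin([(p,s)],c,seat(c),zb,R[2]);r.append(round(f,3))
        if zb==.032:
            e=Ro.from_euler("z",-R[2]).apply([*(q[:2]-seat(c)),0]);print(c,e.round(4),round(q[2]-R[2],3))
    print("  cost by height",r)
E
```

```text
[ 0.50038996 -0.22551266  0.38050704]
knob y+1 at [ 0.5351 -0.0843] yaw rel rack deg 76.0 cost 0.244 px 434 [-2.8 -0.6]
knob y-1 at [ 0.59   -0.3384] yaw rel rack deg -75.0 cost 0.164 px 469 [-1.6  0.4]
red [ 0.0004 -0.0022  0.    ] 0.01
  cost by height [np.float64(0.231), np.float64(0.218), np.float64(0.206), np.float64(0.195), np.float64(0.193)]
yellow [ 0.001  -0.0028  0.    ] -0.003
  cost by height [np.float64(0.217), np.float64(0.202), np.float64(0.185), np.float64(0.174), np.float64(0.176)]
blue [0.0013 0.0007 0.    ] -0.005
  cost by height [np.float64(0.17), np.float64(0.155), np.float64(0.144), np.float64(0.142), np.float64(0.148)]
green [0.0025 0.0003 0.    ] -0.007
  cost by height [np.float64(0.112), np.float64(0.112), np.float64(0.124), np.float64(0.133), np.float64(0.147)]
```

```bash
python3 -c "
from plant import *
print(sign_off())"
```

```text
the job is handed in; nothing more can be done
None
```

The job is handed in at about 50 s of the 210 s allowed, verdict not shown: all four bins hang over their own colours within about 3 mm (seating depth not measured directly), and both knobs are at their tight stops, the one on the turntable side having the left-hand thread.

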